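# Mount the skimmer pump on its cradle and push the retaining pin home

### The arm

A 7-joint arm with a two-finger parallel gripper is mounted at the origin on the work surface. World frame = base frame: x ahead of the robot, y to its left, z up, the work surface at z = 0. Lengths are in m, angles in rad, forces in N, time in s.
With the tool pointing down it reaches from about 0.4 to 0.875 m from the base axis. Payload 19.3 kg.
Tool frame: the origin (TCP) lies between the finger pads; the fingertips stand 17 mm ahead of it and the grasp point (between the pads) lies 2 mm behind it (bot.tips_ahead is the z of the fingertips in the tool frame, in m); z points along the fingers, y is the direction in which the jaws open and shut (so a half turn about z gives the same grasp; the last joint's range is limited). The gripper opens to 85 mm and grips with 20 to 120 N. Pads are 22 mm wide; open, the fingers measure 114 mm over their backs; the gripper's body (76 mm by 85 mm) begins 54 mm behind the grasp point. The pads swing forward as they close: fully open they stand 13 mm farther back than shut.
Start: joints at [-1.327, 0.521, -0.036, 1.599, 0.021, 1.021, -0.113], TCP at [0.193, 0.594, 0.223] pointing down, gripper open.
Joint ranges: [-2.91, 2.91], [-0.3, 2.13], [-1.5, 1.42], [0.17, 2.43], [-1.26, 4.41], [0.16, 1.93], [-2.52, 2.52]. Speed limits (rad/s): [1.89, 1.89, 2.39, 2.39, 3.01, 3.01, 3.01].

### API

Orientations are given as [roll, pitch, yaw] about the fixed x, y, z axes, in that order (R = Rz(yaw) Ry(pitch) Rx(roll)).
In Python, from workcell import telemetry, cams, job, bot gives the robot as it stands.
- The arm moves only by the tool arm_command, never from a script. Its argument "deltas" is a list of rows, each a list of 7 numbers: the opening, from -1 (shut) to 1 (fully open), so that 0 is half open, then the shift along the tool's x, y, z normalised to -1 to 1, where 1 is 150 mm, then the turn, a rotation vector about the tool's x, y, z normalised to -1 to 1, where 1 is 45 degrees. In form: [[hand, tx, ty, tz, rx, ry, rz], ...]. A call has 1 to 8 rows; each row is the pose to reach, as a shift and turn from the pose commanded when the call began, along the tool's axes at that moment; what a row does not reach only later rows make up. A row lasts 1/8 s, in which the tool goes at most 62.5 mm and 10.7 degrees, less where a joint would pass 70% of its speed; a pose out of reach is approached as far as the arm can. A call with a number of a shift or a turn outside -1 to 1 is refused whole. A call with a gripper value outside its range is refused whole. The fingers move at their own pace and stop on an object; "newtons" is the grip in N (left out, the last holds). Time passes only in rows, so rows that repeat a pose let the fingers close. It gives the time, the measured TCP pose, the force and the opening at its end, in the units of the state.
- telemetry.observe(): the state, without advancing time (a new reading comes with each control period).
- cams.grab_frame(name): name is "scene" or "top" or "wrist"; returns the picture (480x640x3 uint8, blue, green, red); there is no depth.
- cams.get_calibration(name): a dict with "fx", "fy", "cx", "cy" (pixels), "k1" (the pictures are not rectified: a ray, as slopes to the right and down, at radius r is drawn at 1 + k1 r^2 times it, then the intrinsics apply), "R" (3x3) and "t" (3): a world point X has camera coordinates R X + t. Camera axes: x right, y down, z forward; pixel columns grow to the right and rows downward; lengths in m; the calibration is good to about 2 mm. A picture is of the moment at which its call begins: read the wrist's pose just before it. get_calibration takes no time and is no camera call; for the wrist camera it gives the pose at the moment of the call.
- job.job_done(): hands the job in, once; it reports no verdict.
The state is a dict: "clock": time; "qpos": joint angles; "qd": joint speeds; "joint_efforts": joint torques, N m; "position": TCP position; "tool_rot": TCP orientation; "force": force on the tool from outside, world axes, zero at the start; "moment": the same for the moment, N m; "grip_width": finger opening in m.
Only numpy, scipy, OpenCV 4.12 (cv2) and the standard library are available. Lean on these libraries where they do the work, as an engineer would, in place of code of your own. Each camera call takes 0.05 s, during which the arm holds its last target.

### The job

Gently set the pump on its cradle, the foot's two holes over the cradle's two studs and its lug between the fork's cheeks, until the foot is flush on the deck. Then push the headed pin, which waits started in one cheek of the fork, on through the lug and the other cheek until its head is fully home, and leave the other things on the counter where they are.

Things in the scene. Friction and masses are not known exactly. Their poses are not given: they have to be found in the camera images.
- cradle: Dark grey plastic cradle fixed to the counter, left or right side, yaw within 0.4 rad. Origin on the counter below point seat; z up. Deck x -85..75, y -50..50 mm, top 18 mm above the counter. Two steel studs, 10 mm in diameter, at x 2, y -34 and +34, stand 22 mm above the deck, the upper 8 mm tapered to 4 mm. Fork of two upright cheeks towards its +x end (see fork).
- seat (a point): Point on top of the cradle's deck where the pump's origin belongs; axes as the cradle's. When seated, the pump has the same x, y, z and yaw as this point (play about 1 mm).
- fork (a point): Middle of the fork's gap on the holes' axis: cradle x 45, y 0, 44 mm above the counter; axes as the cradle's. Cheeks 36 mm wide along x, tops 64 mm above the counter; gap 25 mm. Near cheek y -42.5..-12.5 (hole 13.5 mm), far cheek y 12.5..28.5 (hole 14.5 mm). A ledge 28 mm wide, y -112..-42.5, top 30 mm above the counter, carries the pin's head.
- pin_mouth (a point): Centre of the hole's mouth on the outer (-y) face of the near cheek; axes as the cradle's. The pin goes in along +y; the pin's origin comes here when its head is home.
- pump: Small aquarium pump, 0.34 to 0.59 kg, loose, upright on the counter, on the other side from the cradle, yaw within 0.7 rad. Origin on its underside; z up. Grey foot plate x -75..20, y -45..45, 10 mm thick, with two through holes, 12 mm in diameter, at x 2, y -34 and +34. Lug on a tongue at its +x end (see lug_hole), motor housing on top (see pump_grip).
- pump_grip (a point): Where to grip the pump, near its centre of mass: pump x -30, y 0, 45 mm above its underside; axes as the pump's. Cream square motor housing x -65..-1, y -23..23 (46 mm wide, flat sides for the fingers), 10 to 60 mm above the underside. Black outlet stub, 26 mm in diameter, at its -x end to x -83.
- lug_hole (a point): Centre of the lug's hole: pump x 45, y 0, 26 mm above the underside; 15 mm in diameter, along y; axes as the pump's. The lug: x 28..62, y -9..9, 44 mm high.
- pin: Loose level steel pin: shank 12 mm in diameter, 80 mm long, tapered nose; head 26 mm in diameter, 8 mm thick. Origin: centre of the head's underside; shank along +y (the cradle's +y), head to y -8. Starts with its nose 20 to 26 mm inside the near cheek, the head's underside 54 to 60 mm out from it, the head on the ledge. Slides in with under 2 N.
- dropper: Small amber bottle, 36 mm in diameter, 85 mm high, standing at the far edge; leave alone. Origin: underside.
- soap: White soap bottle, 68 mm in diameter, 150 mm high, standing at the far edge; leave alone. Origin: underside.
- cup: Grey plastic cup, 90 mm in diameter, 85 mm high, at the left; leave alone. Origin: underside.
- coupling: Short dark grey pipe coupling, 44 mm in diameter, 30 mm high, standing between the pump's and the cradle's sides; leave alone. Origin: underside.
- oring: Black rubber ring, 48 mm in diameter, 6 mm thick, flat on the counter in the middle; leave alone. Origin: underside.
- driver: Screwdriver lying at the far edge; leave alone. Origin: underside.
- brush: Wooden cleaning brush lying at the right; leave alone. Origin: underside.
Mind the look-alikes: they are no part of the job. Leave any blue look-alike of the cradle alone.

How it is judged:
On the way, in this order (a step that is already met when the one before it is completed fails the run):
1. the pump's foot is flush on the cradle's deck, over both studs (horizontal distance between pump and seat below 0.004 m and z of pump in the frame of seat below 0.002 m and angle between the x axis of pump and the x axis of seat, either way round below 0.08 rad and angle between pump's own z axis and vertical below 0.04 rad), for 0.2 s.
2. the pin has gone through the lug and both cheeks, its head home against the near cheek (y of pin in the frame of pin_mouth above -0.0025 m and distance between pin and pin_mouth below 0.005 m and angle between the y axis of pin and the y axis of pin_mouth, either way round below 0.08 rad), for 0.2 s.
At the end, for the whole second after the job is handed in: The pump stands on the cradle with its foot within 2 mm of flush, within 4 mm and 0.08 rad of its seat and upright to 0.04 rad; the pin lies along the fork's axis (0.08 rad) with its head within 2.5 mm of the near cheek and its origin within 5 mm of the hole's mouth; both at rest (all of step 1 and all of step 2 and linear speed of each of pump, pin below 0.02 m/s); the robot touches nothing.
It fails at once if the pump is dropped or slammed onto the cradle (faster than 0.45 m/s within 50 mm of its seat) (distance between pump and seat below 0.05 m and linear speed of pump above 0.45 m/s).
It fails at once if another thing on the counter is moved by more than 30 mm (distance of any of dropper, soap, cup, coupling, oring, driver, brush from where it was at the start of the episode above 0.03 m).
It also fails if it takes over 54 s, if anything falls off the work surface, if the arm or the gripper's body presses on something with over 40 N, if the wrist force passes 120 N, or if a joint passes its speed limit or range.

## Working session

There is one attempt and no reset: what is moved stays moved. The work goes in short steps, Python scripts to look and compute and a tool call to move; the robot and the scene stay as the last step left them, time stands still between calls to the robot, and variables do not carry over. Pictures are saved under pics/ and viewed, and the job is handed in when it is done.

Besides the shell and the picture viewer there is one more tool, called after "Request:" as name([rows], argument=value, ...), one row to a line, values as JSON. arm_command: Moves the arm, as the interface text tells. Its arguments: {"type":"object","properties":{"deltas":{"type":"array","items":{"type":"array","items":{"type":"number"}}},"newtons":{"type":"number"}},"required":["deltas"]}

```bash
mkdir -p pics; ls; python3 - <<'E'
from workcell import telemetry, cams, job, bot
import cv2
s=telemetry.observe(); print(s)
for n in ("scene","top","wrist"):
    c=cams.get_calibration(n); im=cams.grab_frame(n); cv2.imwrite(f"pics/{n}0.png",im); print(n,c)
print(bot.tips_ahead)
E
```

```text
pics
{'clock': 0.0, 'qpos': array([-1.32718708,  0.52206476, -0.03628734,  1.59999268,  0.02119344,
        1.02113128, -0.11278381]), 'qd': array([ 0.00022604, -0.0012628 , -0.00224396,  0.00037912, -0.00107117,
       -0.00296325, -0.00065241]), 'joint_efforts': array([ 2.56264766e-04, -9.27102828e+01,  1.97985359e+00, -3.69930732e+01,
        1.78548612e-02,  8.26659438e-03,  1.94394585e-05]), 'position': array([0.19287522, 0.5941207 , 0.22290006]), 'tool_rot': array([-3.14038554e+00,  1.01890081e-04,  2.82775125e+00]), 'force': array([ 0.11695648, -0.97560156,  0.6678137 ]), 'moment': array([-0.02992112, -0.0285503 ,  0.02272508]), 'grip_width': 0.0852538080360717}
scene {'fx': 516.9209144616245, 'fy': 516.9209144616245, 'cx': 307.82378475759845, 'cy': 246.1629730561264, 'k1': 0.016464405467542433, 'R': array([[ 3.37582368e-01,  9.41295937e-01,  3.22684100e-04],
       [ 6.60264907e-01, -2.36550240e-01, -7.12807293e-01],
       [-6.70886277e-01,  2.40844231e-01, -7.01359864e-01]]), 't': array([-0.15514237, -0.25340047,  1.45122307])}
top {'fx': 573.1041053487614, 'fy': 573.1041053487614, 'cx': 323.6859609224073, 'cy': 243.7061239544964, 'k1': -0.1529138266164253, 'R': array([[-0.01364628, -0.99988404, -0.00675868],
       [-0.98233523,  0.01466778, -0.18655389],
       [ 0.1866314 ,  0.00409352, -0.98242148]]), 't': array([-0.00672794,  0.46740673,  1.56118703])}
wrist {'fx': 386.6795205560029, 'fy': 386.6795205560029, 'cx': 320.2301193836497, 'cy': 244.17652100019617, 'k1': -0.06520557617908214, 'R': array([[ 0.30820802,  0.95131829, -0.00115335],
       [ 0.91621785, -0.29650946,  0.26949395],
       [ 0.25603254, -0.08411692, -0.96300139]]), 't': array([-0.62478526, -0.03606175,  0.37823967])}
0.017
```

View pics/top0.png

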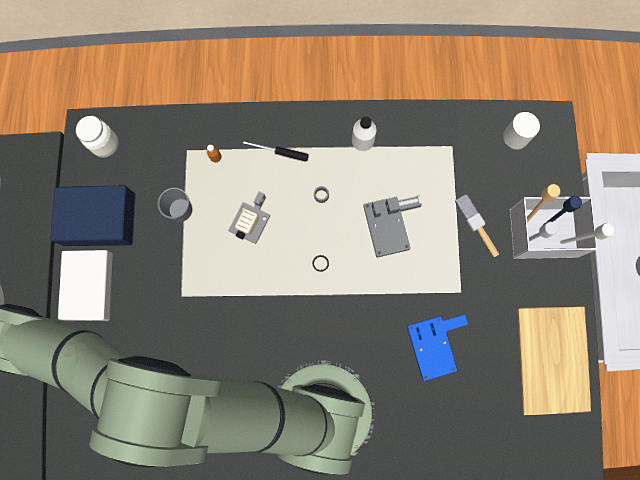

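View pics/scene0.png

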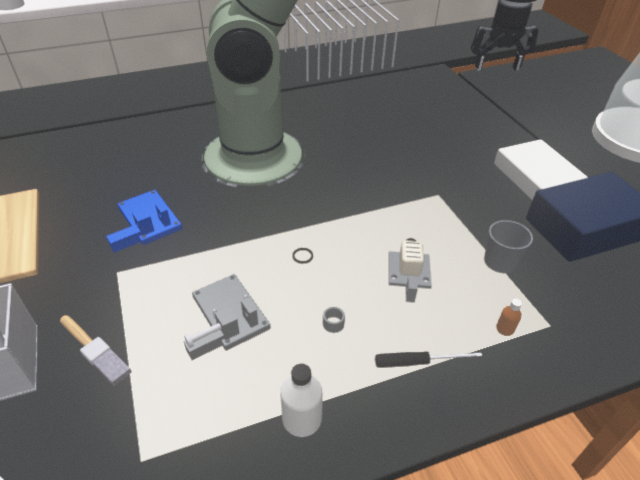

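View pics/wrist0.png

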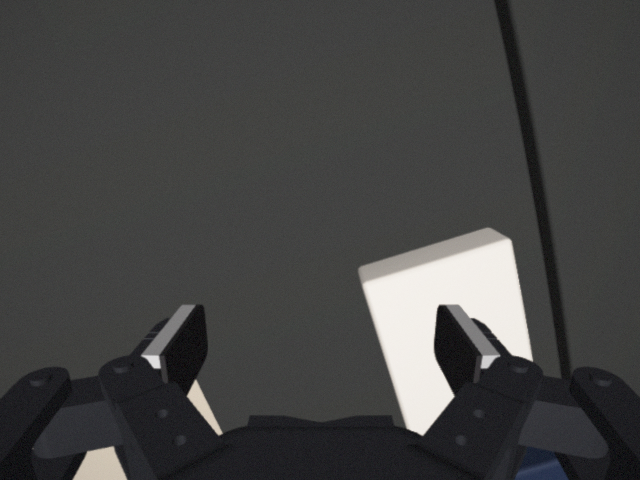

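The top picture shows the grey cradle around (388,226) with its fork and pin to the upper right. The pump is at (250,220), with cream housing and its lug to the upper right. Candidates for the cradle are the grey one at (388,226) and the blue look-alike at (435,348), so I choose the grey one. The only pump-like thing is at (250,220). I'll take close crops of both to check and measure.

```bash
cat > h.py <<'E'
import numpy as np, cv2
def ray(c,u,v):
    K=np.array([[c['fx'],0,c['cx']],[0,c['fy'],c['cy']],[0,0,1]])
    p=cv2.undistortPoints(np.array([[[u,v]]],float),K,np.array([c['k1'],0,0,0.]))[0,0]
    R=np.array(c['R']);t=np.array(c['t'])
    return -R.T@t, R.T@np.array([p[0],p[1],1])
def onplane(c,u,v,z):
    o,d=ray(c,u,v); return o+d*(z-o[2])/d[2]
def proj(c,X):
    K=np.array([[c['fx'],0,c['cx']],[0,c['fy'],c['cy']],[0,0,1]])
    return cv2.projectPoints(np.atleast_2d(np.array(X,float)),cv2.Rodrigues(np.array(c['R']))[0],np.array(c['t']),K,np.array([c['k1'],0,0,0.]))[0][:,0]
E
python3 - <<'E'
import cv2
im=cv2.imread('pics/top0.png')
a=cv2.resize(im[180:265,215:300],None,fx=7,fy=7,interpolation=cv2.INTER_CUBIC)
b=cv2.resize(im[180:265,345:430],None,fx=7,fy=7,interpolation=cv2.INTER_CUBIC)
cv2.imwrite('pics/pumpc.png',a);cv2.imwrite('pics/cradc.png',b)
E
```

```text
(no output)
```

View pics/pumpc.png

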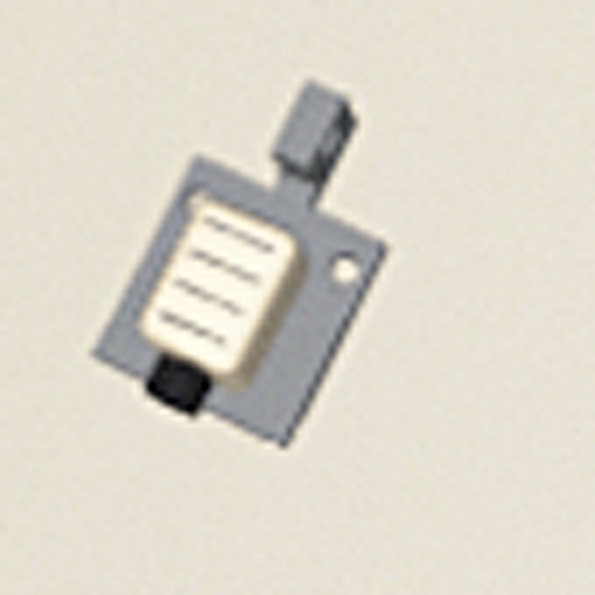

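View pics/cradc.png

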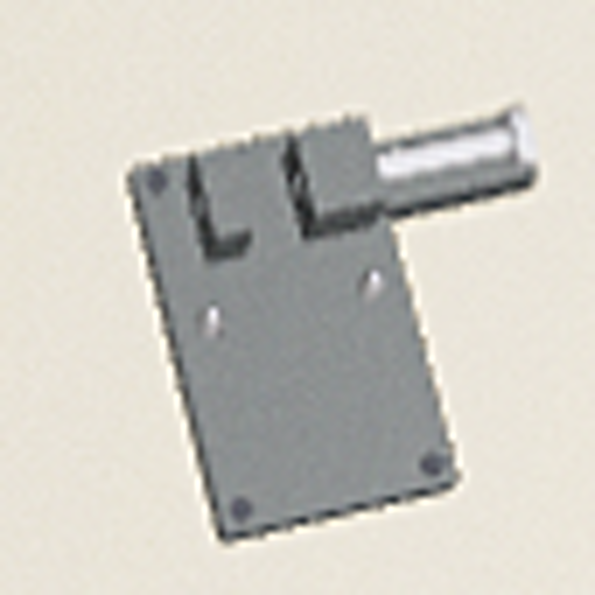

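```bash
python3 - <<'E'
from h import *
from workcell import cams
c=cams.get_calibration('top')
f=lambda x,y,ox,z:onplane(c,ox+x/7-.5+.07,180+y/7-.5+.07,z)
P=[f(*p,215,.010) for p in((197,157),(387,245),(285,442),(97,352))]
L=np.array([(20,45),(20,-45),(-75,-45),(-75,45)])/1000.
def fit(P,L):
    P=np.array(P)[:,:2];L=np.array(L)
    a=(P-P.mean(0))@[1,1j];b=(L-L.mean(0))@[1,1j]
    y=np.angle((b.conj()*a).sum()); R=np.array([[np.cos(y),-np.sin(y)],[np.sin(y),np.cos(y)]])
    t=P.mean(0)-R@L.mean(0); print(t,y,(P-t-L@R.T).round(4).tolist())
    return t,R
fp=fit(P,L); print('pump grip',fp[0]+fp[1]@[-.03,0])
Q=[f(*p,345,.018) for p in((133,172),(222,540),(457,480))]
L=np.array([(75,50),(-85,50),(-85,-50)])/1000.
fc=fit(Q,L)
Q=[f(*p,345,.018+.022) for p in((214,310),(374,274))]
fit(Q,np.array([(2,34),(2,-34)])/1000.)
print('fork',fc[0]+fc[1]@[.045,0],'headend',fc[0]+fc[1]@[.045,-.11])
E
```

```text
[0.56489879 0.18955646] -0.4602346727004336 [[-0.0018, 0.0001], [-0.0009, 0.0011], [0.0018, 0.0005], [0.0009, -0.0017]]
pump grip [0.53802034 0.20288122]
[ 0.52610608 -0.19308099] 0.2151615658100196 [[-0.0019, -0.0018], [0.0, 0.0004], [0.0019, 0.0014]]
[ 0.52805694 -0.19286011] 0.21127840929567676 [[0.0001, -0.0005], [-0.0001, 0.0005]]
fork [ 0.57006847 -0.18347325] headend [ 0.59355405 -0.29093687]
```

```bash
cat >> h.py <<'E'
from scipy.spatial.transform import Rotation as Ro
def plan(p,yaw,s=None):
    if s is None:
        from workcell import telemetry; s=telemetry.observe()
    Rc=Ro.from_euler('xyz',s['tool_rot']); Rt=Ro.from_euler('xyz',[np.pi,0,yaw])
    d=Rc.inv().apply(np.array(p)-s['position'])/.15
    r=(Rc.inv()*Rt).as_rotvec()/(np.pi/4)
    print('clock',round(s['clock'],2),'pos',s['position'].round(4),'rpy',s['tool_rot'].round(4),'shift',d.round(4),'turn',r.round(4),'q7',s['qpos'].round(2),'F',s['force'].round(1),'w',round(s['grip_width'],4))
E
python3 - <<'E'
from h import *
from workcell import cams,telemetry
s=telemetry.observe();c=cams.get_calibration('wrist')
Rc=Ro.from_euler('xyz',s['tool_rot']).as_matrix()
C=-c['R'].T@c['t']; print('cam in tool',Rc.T@(C-s['position'])); print('cam axes in tool',(Rc.T@c['R'].T).round(3))
plan([.50,.21,.25],2.681)
E
```

```text
cam in tool [ 0.06753797  0.00033106 -0.15025262]
cam axes in tool [[ 0.001 -0.963 -0.269]
 [ 1.     0.001 -0.   ]
 [ 0.    -0.269  0.963]]
clock 0.15 pos [0.1929 0.5942 0.2231] rpy [-3.1408e+00  1.0000e-04  2.8277e+00] shift [-2.7383 -1.8044 -0.1778] turn [-0.0011  0.0002  0.1868] q7 [-1.33  0.52 -0.04  1.6   0.02  1.02 -0.11] F [-0.5  0.4 -0.1] w 0.0852
```

Request:
arm_command([
  [1,-0.4,-0.25,-0.1,0,0,0],
  [1,-0.8,-0.5,-0.1,0,0,0.2],
  [1,-0.95,-0.6,-0.1,0,0,0.4],
  [1,-0.95,-0.6,-0.1,0,0,0.4],
], newtons=40)

```text
clock: 0.65
position: [0.3033, 0.4622, 0.2388]
tool_rot: [3.142, 0.001, 2.506]
force: [-0.4, 1.1, 0.9]
grip_width: 0.0856
```

```bash
python3 - <<'E'
from h import *
plan([.50,.21,.25],2.681)
plan([.50,.21,.25],-.46)
E
```

```text
clock 0.65 pos [0.3033 0.4622 0.2388] rpy [3.1416e+00 1.2000e-03 2.5064e+00] shift [-2.0534 -0.5752 -0.0722] turn [-1.000e-04  1.500e-03 -2.223e-01] q7 [-1.15  0.39  0.06  1.78 -0.03  0.97 -0.14] F [-0.4  1.1  0.9] w 0.0856
clock 0.65 pos [0.3033 0.4622 0.2388] rpy [3.1416e+00 1.2000e-03 2.5064e+00] shift [-2.0534 -0.5752 -0.0722] turn [2.300e-03 1.000e-04 3.777e+00] q7 [-1.15  0.39  0.06  1.78 -0.03  0.97 -0.14] F [-0.4  1.1  0.9] w 0.0856
```

Request:
arm_command([
  [1,-0.35,-0.1,-0.05,0,0,0],
  [1,-0.7,-0.2,-0.05,0,0,0.2],
  [1,-1,-0.28,-0.07,0,0,0.4],
  [1,-1,-0.28,-0.07,0,0,0.6],
])

```text
clock: 1.15
position: [0.3993, 0.3405, 0.2492]
tool_rot: [3.141, 0.001, 2.034]
force: [-1.5, -0.1, 0.1]
grip_width: 0.0859
```

```bash
python3 - <<'E'
from h import *
plan([.50,.21,.25],-.46)
E
```

```text
clock 1.15 pos [0.3993 0.3405 0.2492] rpy [3.1411e+00 7.0000e-04 2.0340e+00] shift [-1.0785  0.2119 -0.0043] turn [ 1.3000e-03 -4.0000e-04  3.1755e+00] q7 [-0.98  0.34  0.21  1.84 -0.08  0.97 -0.27] F [-1.5 -0.1  0.1] w 0.0859
```

```bash
python3 - <<'E'
from h import *
plan([.515,.215,.22],2.681)
E
```

```text
clock 1.15 pos [0.3993 0.3405 0.2492] rpy [3.1411e+00 7.0000e-04 2.0340e+00] shift [-1.0932  0.3161  0.1958] turn [ 3.000e-04  1.000e-03 -8.238e-01] q7 [-0.98  0.34  0.21  1.84 -0.08  0.97 -0.27] F [-1.5 -0.1  0.1] w 0.0859
```

Request:
arm_command([
  [1,-0.4,0.1,0.05,0,0,-0.2],
  [1,-0.8,0.2,0.1,0,0,-0.4],
  [1,-1,0.3,0.2,0,0,-0.6],
  [1,-1,0.3,0.2,0,0,-0.8],
  [1,-1,0.3,0.2,0,0,-0.82],
  [1,-1,0.3,0.2,0,0,-0.82],
])

```text
clock: 1.9
position: [0.5053, 0.2304, 0.2191]
tool_rot: [3.141, -0.0, 2.685]
force: [0.3, 0.4, -0.0]
grip_width: 0.0854
```

```bash
python3 - <<'E'
from h import *
from workcell import cams
import pickle
plan([.515,.215,.22],2.681)
c=cams.get_calibration('wrist'); im=cams.grab_frame('wrist'); cv2.imwrite('pics/w1.png',im); pickle.dump(c,open('w1.pkl','wb'))
plan([.515,.215,.22],2.681)
E
```

```text
clock 1.9 pos [0.5053 0.2304 0.2191] rpy [ 3.1414e+00 -2.0000e-04  2.6847e+00] shift [-0.1032 -0.0633 -0.0062] turn [ 0.0003 -0.0002  0.0047] q7 [-0.62  0.42  0.11  1.8  -0.06  0.93  0.63] F [ 0.3  0.4 -0. ] w 0.0854
clock 1.95 pos [0.5053 0.2303 0.2191] rpy [ 3.1414e+00 -1.0000e-04  2.6849e+00] shift [-0.1032 -0.0631 -0.0059] turn [ 0.0003 -0.0001  0.0049] q7 [-0.62  0.42  0.11  1.8  -0.06  0.93  0.63] F [ 0.2 -0.   1.1] w 0.0855
```

View pics/w1.png

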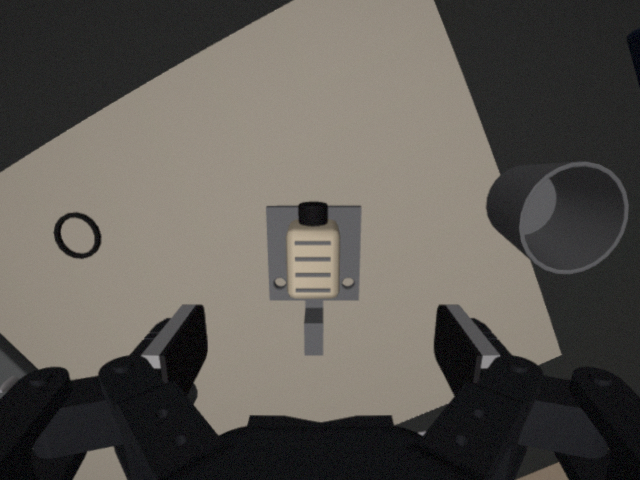

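```bash
cat > m1.py <<'E'
import pickle
from h import *
c=pickle.load(open('w1.pkl','rb')); im=cv2.imread('pics/w1.png'); g=cv2.cvtColor(im,cv2.COLOR_BGR2GRAY).astype(float)
def edge_rows(rows,u0,u1):
    # strongest gradient subpixel along columns
    out=[]
    for v in rows:
        d=np.abs(np.gradient(cv2.GaussianBlur(g,(3,3),0)[v]))[u0:u1]; k=d.argmax(); w=d[max(k-2,0):k+3]; out.append((u0+max(k-2,0)+(w*np.arange(len(w))).sum()/w.sum(),v))
    return out
def edge_cols(cols,v0,v1):
    out=[]
    for u in cols:
        d=np.abs(np.gradient(cv2.GaussianBlur(g,(3,3),0)[:,u]))[v0:v1]; k=d.argmax(); w=d[max(k-2,0):k+3]; out.append((u,v0+max(k-2,0)+(w*np.arange(len(w))).sum()/w.sum()))
    return out
W=lambda pts,z:np.array([onplane(c,*p,z)[:2] for p in pts])
E=dict(left=W(edge_rows(range(215,292),258,276),.01),right=W(edge_rows(range(215,292),352,368),.01),back=W(edge_cols(list(range(272,294))+list(range(333,355)),200,213),.01),front=W(edge_cols(list(range(275,300))+list(range(330,352)),293,307),.01))
E['hl']=W(edge_rows(range(245,285),282,293),.06)
E['hr']=W(edge_rows(range(245,285),333,347),.06)
for k,p in E.items():
    m=np.median(p,0);_,_,vt=np.linalg.svd(p-m);d=vt[0];a=np.arctan2(d[1],d[0]);n=np.array([np.cos(-.46),np.sin(-.46)]);l=np.array([-n[1],n[0]]);print(k,m.round(4),'ang',round((a+.46+np.pi/4)%(np.pi/2)-np.pi/4,4),'x',round(m@n,4),'y',round(m@l,4))
E
python3 m1.py; python3 - <<'E'
import cv2
im=cv2.imread('pics/w1.png'); cv2.imwrite('pics/w1c.png',cv2.resize(im[190:370,240:390],None,fx=4,fy=3.3,interpolation=cv2.INTER_CUBIC))
E
```

```text
left [0.5204 0.1662] ang 0.0262 x 0.3925 y 0.3799
right [0.5599 0.2468] ang -0.019 x 0.3922 y 0.4697
back [0.4976 0.2271] ang 0.0043 x 0.3451 y 0.4244
front [0.5748 0.1721] ang -0.0417 x 0.4386 y 0.4094
hl [0.5262 0.1897] ang 0.0126 x 0.3873 y 0.4036
hr [0.5447 0.2273] ang 0.0971 x 0.3872 y 0.4455
```

View pics/w1c.png

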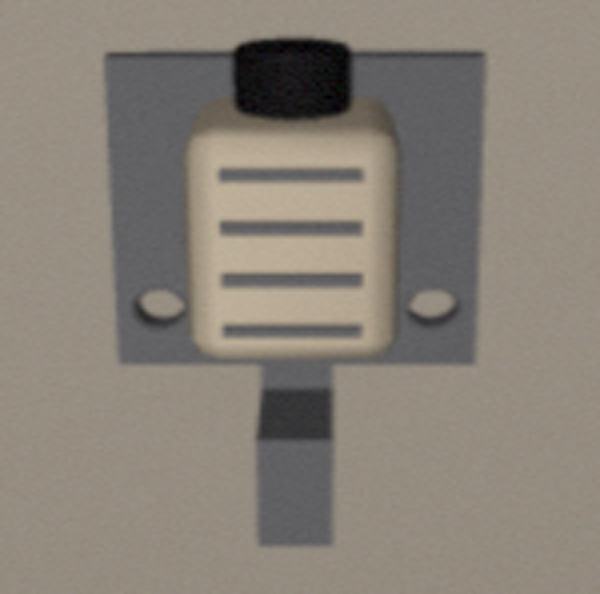

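```bash
sed -i 's/edge_rows(range(215,292),258,276)/edge_rows(range(212,273),260,275)/; s/edge_rows(range(215,292),352,368)/edge_rows(range(212,273),354,367)/; s/list(range(275,300))+list(range(330,352))/list(range(274,303))+list(range(328,353))/; s/293,307/296,305/; s/range(245,285),282,293/range(240,280),284,291/;s/range(245,285),333,347/range(240,280),335,345/' m1.py; cat >> m1.py <<'E'
h=W([(280.,283.3),(348.2,283.3)],.01);print('holes mid',h.mean(0),'sep',np.linalg.norm(h[1]-h[0]),'yaw',np.arctan2(*(h[0]-h[1])[[0,1]])*1, np.arctan2(-(h[1]-h[0])[0],(h[1]-h[0])[1]))
l=W([(240+259/4,190+545/3.3),(240+332/4,190+545/3.3),(240+257/4,190+438/3.3),(240+331/4,190+438/3.3)],.044);print('lug',l.mean(0)@[np.cos(-.46),np.sin(-.46)],l.mean(0)@[np.sin(.46),np.cos(.46)],np.ptp(l@np.array([np.cos(-.46),np.sin(-.46)])))
print('holes xy',h@np.array([np.cos(-.46),np.sin(-.46)]),h@np.array([np.sin(.46),np.cos(.46)]))
E
python3 m1.py
```

```text
left [0.5104 0.171 ] ang 0.0041 x 0.3814 y 0.3799
right [0.55   0.2516] ang 0.0032 x 0.3811 y 0.4696
back [0.4976 0.2271] ang 0.0043 x 0.3451 y 0.4244
front [0.5758 0.1742] ang -0.039 x 0.4386 y 0.4117
hl [0.5223 0.1917] ang 0.0081 x 0.3829 y 0.4036
hr [0.5407 0.2292] ang -0.0031 x 0.3827 y 0.4454
holes mid [0.5686028  0.19300092] sep 0.06780843830242106 yaw -2.6853892857384363 -0.4562033678513571
lug 0.4668570289906633 0.4254595024944517 0.03441001182944675
holes xy [0.42394429 0.42368685] [0.39146512 0.45927307]
```

The wrist view shows the pump at (313,255), holes at (280,283) and (348,283) and lug at (314,330), upright and clear of other things. The foot's edges give yaw −0.456 and origin about (0.566, 0.194). Next I go above the grip point, then down.

```bash
python3 - <<'E'
from h import *
plan([.539,.207,.043],2.6856)
E
```

```text
clock 1.95 pos [0.5053 0.2303 0.2191] rpy [ 3.1414e+00 -1.0000e-04  2.6849e+00] shift [-0.2703 -0.0407  1.1741] turn [ 0.0003 -0.0001 -0.0009] q7 [-0.62  0.42  0.11  1.8  -0.06  0.93  0.63] F [ 0.2 -0.   1.1] w 0.0855
```

Request:
arm_command([
  [1,-0.27,-0.041,0.2,0,0,0],
  [1,-0.27,-0.041,0.55,0,0,0],
  [1,-0.27,-0.041,0.8,0,0,0],
  [1,-0.27,-0.041,0.8,0,0,0],
])

```text
clock: 2.45
position: [0.5378, 0.2062, 0.0972]
tool_rot: [-3.138, -0.002, 2.686]
force: [-0.1, -0.2, 0.2]
grip_width: 0.0858
```

```bash
python3 - <<'E'
from h import *
plan([.539,.207,.043],2.6856)
E
```

```text
clock 2.45 pos [0.5378 0.2062 0.0972] rpy [-3.1383e+00 -2.5000e-03  2.6858e+00] shift [-0.0059  0.0093  0.3612] turn [-0.0042 -0.0031  0.0002] q7 [-0.54  0.61  0.09  1.84 -0.08  0.7   0.72] F [-0.1 -0.2  0.2] w 0.0858
```

Request:
arm_command([
  [1,-0.006,0.007,0.18,0,0,0],
  [1,-0.006,0.007,0.36,0,0,0],
  [1,-0.006,0.007,0.36,0,0,0],
  [-1,-0.006,0.007,0.36,0,0,0],
  [-1,-0.006,0.007,0.36,0,0,0],
  [-1,-0.006,0.007,0.36,0,0,0],
  [-1,-0.006,0.007,0.36,0,0,0],
  [-1,-0.006,0.007,0.36,0,0,0],
], newtons=50)

```text
clock: 3.45
position: [0.5412, 0.2071, 0.0467]
tool_rot: [3.14, 0.001, 2.686]
force: [-4.0, -1.5, 17.6]
grip_width: 0.0439
```

```bash
python3 - <<'E'
from h import *
plan([.539,.207,.043],2.6856)
E
```

```text
clock 3.45 pos [0.5412 0.2071 0.0467] rpy [3.1401e+00 1.0000e-03 2.6861e+00] shift [ 0.0131 -0.0069  0.0245] turn [0.0019 0.0013 0.0006] q7 [-0.52  0.69  0.08  1.85 -0.09  0.6   0.73] F [-4.  -1.5 17.6] w 0.0439
```

Request:
arm_command([
  [-1,0,0,-0.15,0,0,0],
  [-1,0,0,-0.45,0,0,0],
  [-1,0,0,-0.8,0,0,0],
  [-1,0,0,-1,0,0,0],
  [-1,0,0,-1,0,0,0],
  [-1,0,0,-1,0,0,0],
])

```text
clock: 4.2
position: [0.5399, 0.2066, 0.1941]
tool_rot: [-3.141, -0.001, 2.686]
force: [0.5, -1.0, -5.3]
grip_width: 0.0434
```

```bash
python3 - <<'E'
from h import *
from workcell import cams
import pickle
plan([.52,-.19,.19],3.354)
c=cams.get_calibration('wrist'); im=cams.grab_frame('wrist'); cv2.imwrite('pics/w2.png',im); pickle.dump(c,open('w2.pkl','wb'))
E
```

```text
clock 4.2 pos [0.5399 0.2066 0.1941] rpy [-3.1405e+00 -9.0000e-04  2.6864e+00] shift [-1.043 -2.433  0.029] turn [-0.0009 -0.0016 -0.85  ] q7 [-0.55  0.48  0.12  1.76 -0.07  0.9   0.71] F [ 0.5 -1.  -5.3] w 0.0434
```

View pics/w2.png

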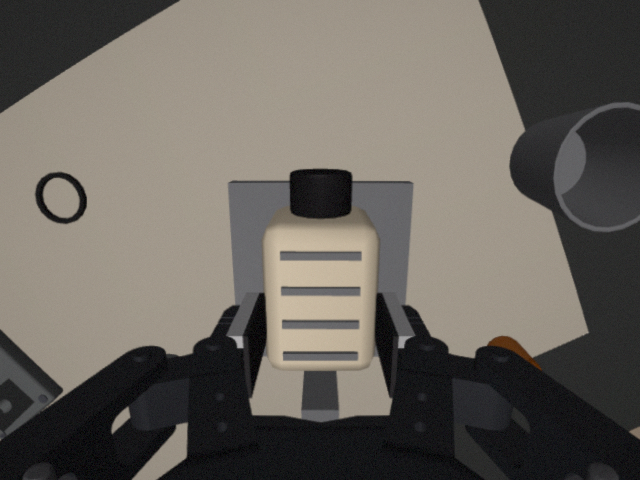

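The wrist picture shows the pump held squarely between the pads, with the foot's rear corners at (230,182) and (412,182). I measure its pose in the tool frame.

```bash
cat > m2.py <<'E'
import pickle,sys
from h import *
g=cv2.GaussianBlur(cv2.cvtColor(cv2.imread('pics/w2.png'),cv2.COLOR_BGR2GRAY),(3,3),0).astype(float)
# camera in tool frame (fixed)
Rt=np.array([[.001,-.963,-.269],[1,.001,0],[0,-.269,.963]]); 
c=pickle.load(open('w2.pkl','rb'))
from workcell import telemetry
s=telemetry.observe(); RT=Ro.from_euler('xyz',s['tool_rot']).as_matrix()
def T(u,v,zt):
    o,d=ray(c,u,v); o=RT.T@(o-s['position']); d=RT.T@d; return (o+d*(zt-o[2])/d[2])[:2]
def sub(d,k0):
    k=d.argmax(); a=max(k-2,0); w=d[a:k+3]; return k0+a+(w*np.arange(len(w))).sum()/w.sum()
L=[(sub(np.abs(np.gradient(g[v]))[222:245],222),v) for v in range(190,285)]
R=[(sub(np.abs(np.gradient(g[v]))[398:420],398),v) for v in range(190,285)]
B=[(u,sub(np.abs(np.gradient(g[:,u]))[175:190],175)) for u in list(range(240,282))+list(range(360,405))]
for zt in (.0340,.0367,.0390):
    l,r,b=[np.array([T(*p,zt) for p in q]) for q in (L,R,B)]
    f=lambda p,i:np.polyfit(p[:,i],p[:,1-i],1)
    fl,fr,fb=f(l,0),f(r,0),f(b,1)
    x0=.05
    print(zt,'slopes',fl[0],fr[0],-fb[0],'y',np.polyval(fl,x0),np.polyval(fr,x0),'w',np.polyval(fr,x0)-np.polyval(fl,x0),'ymid',(np.polyval(fr,x0)+np.polyval(fl,x0))/2,'backx',np.polyval(fb,0))
E
python3 m2.py
```

```text
0.034 slopes 0.002287866332092025 0.0025864859753622535 0.000848181075462753 y -0.04375615871317111 0.044874312707852373 w 0.08863047142102348 ymid 0.0005590769973406323 backx 0.047488620176529425
0.0367 slopes 0.002287866332090336 0.0025864859753628585 0.0008481810754630587 y -0.04440210116243847 0.04552483862069869 w 0.08992693978313716 ymid 0.00056136872913011 backx 0.04719465095514414
0.039 slopes 0.0022878663320906934 0.002586485975362066 0.0008481810754623479 y -0.044952348434036546 0.04607899032423435 w 0.0910313387582709 ymid 0.000563320945098901 backx 0.04694423272951966
```

```bash
python3 - <<'E'
from h import *
plan([.51,-.043,.19],3.354)
E
```

```text
clock 4.25 pos [0.5398 0.2065 0.1938] rpy [-3.1400e+00 -1.3000e-03  2.6864e+00] shift [-0.5527 -1.5815  0.0269] turn [-0.0015 -0.0023 -0.85  ] q7 [-0.55  0.48  0.12  1.76 -0.07  0.9   0.71] F [ 0.3  0.4 -4.7] w 0.0437
```

Request:
arm_command([
  [-1,-0.06,-0.18,0,0,0,-0.1],
  [-1,-0.16,-0.45,0,0,0,-0.25],
  [-1,-0.25,-0.7,0,0,0,-0.4],
  [-1,-0.35,-1,0,0,0,-0.5],
  [-1,-0.35,-1,0,0,0,-0.5],
  [-1,-0.35,-1,0,0,0,-0.5],
])

```text
clock: 5.0
position: [0.5214, 0.0492, 0.1942]
tool_rot: [-3.142, -0.001, 3.078]
force: [0.6, 0.2, -5.0]
grip_width: 0.0435
```

```bash
python3 - <<'E'
from h import *
plan([.51,-.043,.19],3.354)
E
```

```text
clock 5.0 pos [0.5214 0.0492 0.1942] rpy [-3.1416e+00 -1.4000e-03  3.0783e+00] shift [ 0.0373 -0.6183  0.0279] turn [ 2.00e-04 -1.80e-03 -3.51e-01] q7 [-0.24  0.4   0.04  1.9  -0.02  0.85  1.32] F [ 0.6  0.2 -5. ] w 0.0435
```

Request:
arm_command([
  [-1,0.01,-0.15,0,0,0,-0.1],
  [-1,0.03,-0.35,0.01,0,0,-0.22],
  [-1,0.035,-0.5,0.02,0,0,-0.35],
  [-1,0.035,-0.62,0.03,0,0,-0.35],
  [-1,0.035,-0.62,0.03,0,0,-0.35],
  [-1,0.035,-0.62,0.03,0,0,-0.35],
])

```text
clock: 5.75
position: [0.5109, -0.0426, 0.1903]
tool_rot: [3.141, -0.0, -2.93]
force: [-0.1, 0.0, -4.3]
grip_width: 0.0436
```

```bash
python3 - <<'E'
from h import *
from workcell import cams,telemetry
import pickle
plan([.51,-.043,.19],3.354)
s=telemetry.observe();c=cams.get_calibration('wrist'); im=cams.grab_frame('wrist'); cv2.imwrite('pics/w3.png',im); pickle.dump((c,s),open('w3.pkl','wb'))
E
```

```text
clock 5.75 pos [ 0.5109 -0.0426  0.1903] rpy [ 3.1412e+00 -2.0000e-04 -2.9298e+00] shift [ 0.0062 -0.0016  0.002 ] turn [ 0.0005 -0.0002 -0.0008] q7 [-0.03  0.39  0.    1.93 -0.    0.83  1.75] F [-0.1  0.  -4.3] w 0.0436
```

View pics/w3.png

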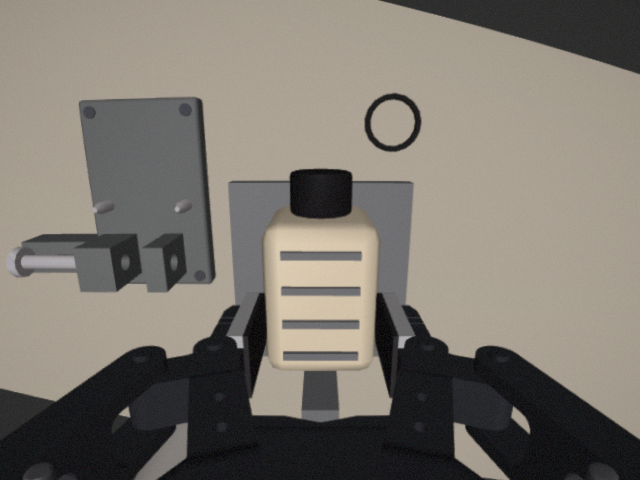

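The wrist picture shows the cradle at (145,190), with stud tips near (98,208) and (178,207), the fork at (135,262) and the pin on its ledge to the left. I zoom in to measure.

```bash
python3 - <<'E'
import cv2
im=cv2.imread('pics/w3.png'); cv2.imwrite('pics/w3c.png',cv2.resize(im[85:300,0:225],None,fx=3.5,fy=2.75,interpolation=cv2.INTER_CUBIC))
cv2.imwrite('pics/w3d.png',cv2.resize(im[190:222,80:205],None,fx=6,fy=12,interpolation=cv2.INTER_CUBIC))
E
```

```text
(no output)
```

View pics/w3c.png

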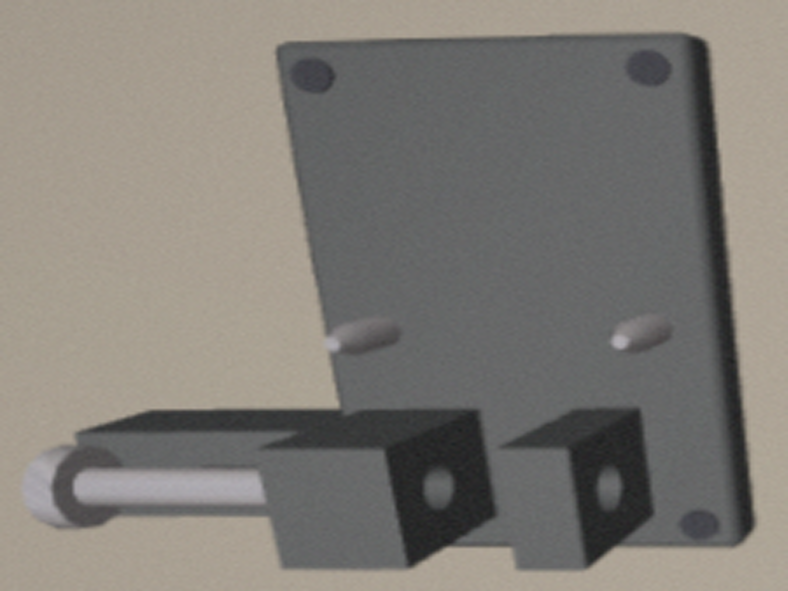

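View pics/w3d.png

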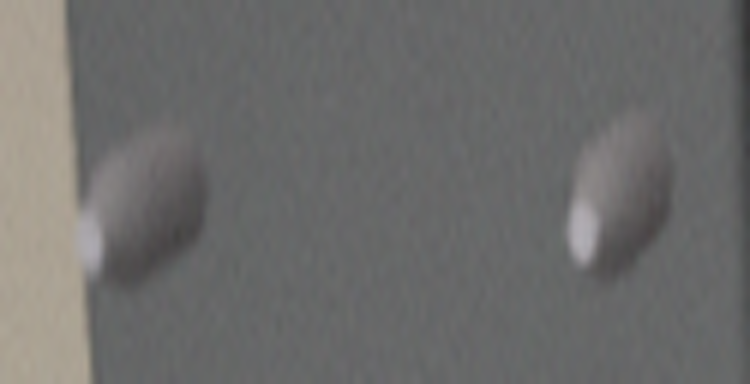

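```bash
cat > m3.py <<'E'
import pickle
from h import *
c,s=pickle.load(open('w3.pkl','rb')); RT=Ro.from_euler('xyz',s['tool_rot']).as_matrix(); 
g=cv2.GaussianBlur(cv2.cvtColor(cv2.imread('pics/w3.png'),cv2.COLOR_BGR2GRAY),(3,3),0).astype(float)
W=lambda pts,z:np.array([onplane(c,*p,z)[:2] for p in pts])
def fit(P,L,name):
    P=np.array(P);L=np.array(L)/1000.
    a=(P-P.mean(0))@[1,1j];b=(L-L.mean(0))@[1,1j]
    y=np.angle((b.conj()*a).sum()); R=np.array([[np.cos(y),-np.sin(y)],[np.sin(y),np.cos(y)]])
    t=P.mean(0)-R@L.mean(0); print(name,'t',t.round(4),'yaw',round(y,4),'scale',abs((b.conj()*a).sum())/(abs(b)**2).sum(),'res mm',((P-t-L@R.T)@R*1000).round(1).tolist()); return t,y
cc=lambda x,y:((x+.5)/3.5-.5,85+(y+.5)/2.75-.5)
st=fit(W([(94.6,209.7),(176.8,209.0)],.040),[(2,-34),(2,34)],'studs')
n=[cc(*p) for p in((262,448),(385,448),(410,568),(282,568))]
f=[cc(*p) for p in((500,447),(568,447),(585,568),(517,568))]
ck=fit(W(n+f,.064),[(27,-42.5),(27,-12.5),(63,-12.5),(63,-42.5),(27,12.5),(27,28.5),(63,28.5),(63,12.5)],'cheeks')
# deck edges
def sub(d,k0):
    k=d.argmax(); a=max(k-2,0); w=d[a:k+3]; return k0+a+(w*np.arange(len(w))).sum()/w.sum()
L=W([(sub(np.abs(np.gradient(g[v]))[76:100],76),v) for v in range(108,195)],.018)
B=W([(u,sub(np.abs(np.gradient(g[:,u]))[93:106],93)) for u in range(90,185)],.018)
th=st[1];n=np.array([np.cos(th),np.sin(th)]);l=np.array([-n[1],n[0]]);o=st[0]
for nm,p in(('left',L),('back',B)):
    q=(p-o)@np.array([n,l]).T; 
    i=0 if nm=='left' else 1
    k=np.polyfit(q[:,i],q[:,1-i],1); print(nm,'slope',k[0],'med',np.median(q,0)*1000,'at0',np.polyval(k,0)*1000)
sc=W([cc(312,76),cc(648,68),cc(699,525)],.018); print(((sc-o)@np.array([n,l]).T*1000).round(1))
E
python3 m3.py
```

```text
studs t [ 0.528  -0.1902] yaw 0.2146 scale 0.9988621626453302 res mm [[0.0, 0.0], [0.0, -0.0]]
cheeks t [ 0.5275 -0.1896] yaw 0.2121 scale 0.9881901949195687 res mm [[0.3, 1.5], [0.3, -0.3], [-0.1, 0.0], [0.2, -0.2], [-0.0, 0.5], [-0.0, -0.5], [-0.4, -0.7], [-0.3, -0.2]]
left slope 0.00138932470006073 med [-43.78529978 -48.90316871] at0 -48.826795229778114
back slope -0.0026843941711393584 med [-84.72657736   1.26942796] at0 -84.75330439085968
[[-74.6 -40.6]
 [-74.9  39.6]
 [ 66.3  39.9]]
```

```bash
python3 - <<'E'
from h import *
plan([.5009,-.1965,.14],3.3585)
E
```

```text
clock 5.8 pos [ 0.5109 -0.0425  0.1904] rpy [ 3.1412e+00 -1.0000e-04 -2.9291e+00] shift [ 0.2815 -0.9897  0.3356] turn [ 0.0004 -0.0001 -0.0057] q7 [-0.03  0.39  0.    1.93 -0.    0.83  1.75] F [ 0.2  0.2 -5.1] w 0.0433
```

Request:
arm_command([
  [-1,0.05,-0.18,0,0,0,0],
  [-1,0.13,-0.45,0,0,0,0],
  [-1,0.22,-0.78,0,0,0,0],
  [-1,0.28,-0.99,0.1,0,0,-0.005],
  [-1,0.28,-0.99,0.28,0,0,-0.005],
  [-1,0.28,-0.99,0.33,0,0,-0.005],
  [-1,0.28,-0.99,0.33,0,0,-0.005],
])

```text
clock: 6.68
position: [0.5013, -0.1966, 0.1411]
tool_rot: [3.141, -0.0, -2.924]
force: [-0.4, 0.2, -4.9]
grip_width: 0.0435
```

```bash
python3 - <<'E'
from h import *
from workcell import cams,telemetry
plan([.5009,-.1965,.105],3.3585)
for n in('wrist','scene'):
  cv2.imwrite(f'pics/{n}4.png',cams.grab_frame(n))
im=cv2.imread('pics/scene4.png'); cv2.imwrite('pics/scene4c.png',cv2.resize(im[200:370,150:320],None,fx=3.5,fy=3.5,interpolation=cv2.INTER_CUBIC))
E
```

```text
clock 6.67 pos [ 0.5013 -0.1966  0.1411] rpy [ 3.1411e+00 -3.0000e-04 -2.9243e+00] shift [0.0021 0.0013 0.2405] turn [ 0.0006 -0.0004  0.0005] q7 [ 0.24  0.49  0.03  1.91 -0.02  0.74  2.07] F [-0.4  0.2 -4.9] w 0.0435
```

View pics/scene4c.png

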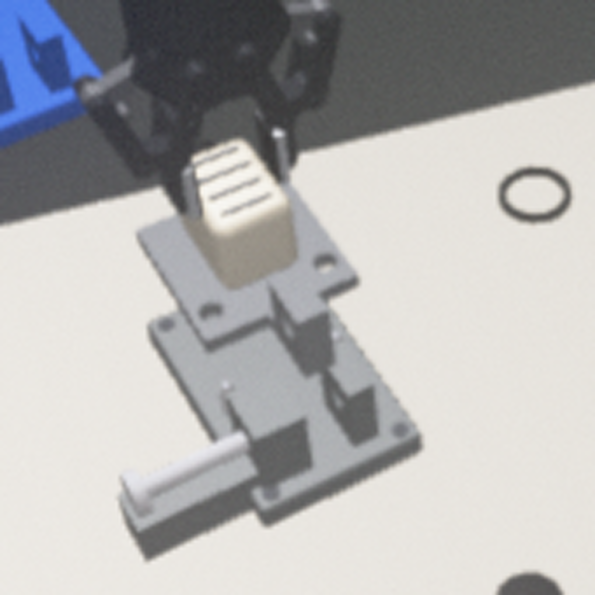

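View pics/wrist4.png

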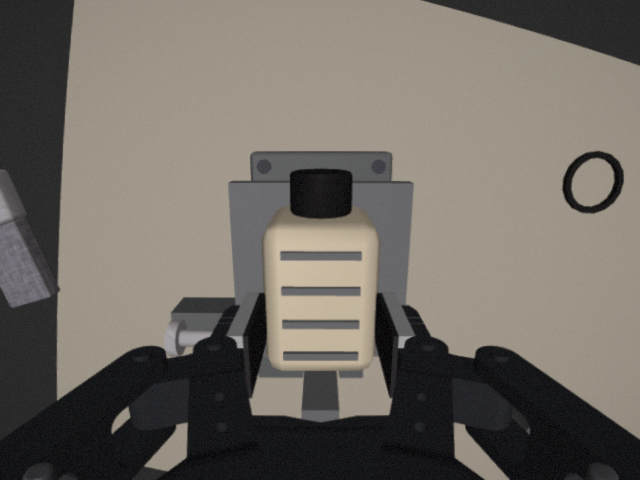

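```bash
python3 - <<'E'
from h import *
from workcell import cams,telemetry
c=cams.get_calibration('wrist')
im=cv2.imread('pics/wrist4.png');g=cv2.GaussianBlur(cv2.cvtColor(im,cv2.COLOR_BGR2GRAY),(3,3),0).astype(float)
def cen(u,v):
    w=np.clip(np.median(g[v-9:v+10,u-10:u+11])-g[v-9:v+10,u-10:u+11]-4,0,None); Y,X=np.mgrid[v-9:v+10,u-10:u+11]; return (w*X).sum()/w.sum(),(w*Y).sum()/w.sum()
a,b=cen(264,167),cen(379,167);print(a,b)
P=np.array([onplane(c,*p,.018)[:2] for p in(a,b)])
def sub(d,k0):
    k=d.argmax(); q=max(k-2,0); w=d[q:k+3]; return k0+q+(w*np.arange(len(w))).sum()/w.sum()
B=np.array([onplane(c,u,sub(np.abs(np.gradient(g[:,u]))[146:158],146),.018)[:2] for u in range(262,384)])
th=.2145;n=np.array([np.cos(th),np.sin(th)]);l=np.array([-n[1],n[0]]);o=np.array([.5279,-.190])
M=np.array([n,l]).T
print('screws in cradle est',((P-o)@M*1000).round(2))
q=(B-o)@M; k=np.polyfit(q[:,1],q[:,0],1);print('back',k*[1,1000])
L=[(sub(np.abs(np.gradient(g[v]))[244:256],244),v) for v in range(160,180)]
R=[(sub(np.abs(np.gradient(g[v]))[386:398],386),v) for v in range(160,180)]
for e in(L,R): print(((np.array([onplane(c,*p,.018)[:2] for p in e])-o)@M*1000).mean(0))
E
```

```text
(np.float64(263.6032402619786), np.float64(166.10479145122372)) (np.float64(378.3666826232647), np.float64(166.31402584968885))
screws in cradle est [[-74.42 -41.15]
 [-74.54  39.11]]
back [-3.48564045e-03 -8.50627998e+01]
[-72.06676488 -50.84668268]
[-72.38890615  48.60643732]
```

```bash
python3 - <<'E'
from h import *
plan([.5012,-.1974,.0857],3.36)
E
```

```text
clock 6.78 pos [ 0.5016 -0.197   0.1418] rpy [-3.1412e+00  9.0000e-04 -2.9244e+00] shift [ 0.0037 -0.0017  0.3741] turn [-0.0005  0.0012 -0.0016] q7 [ 0.24  0.49  0.03  1.91 -0.02  0.74  2.07] F [ 0.6  0.  -4. ] w 0.0434
```

Request:
arm_command([
  [-1,0.004,-0.003,0.1,0,0,-0.002],
  [-1,0.004,-0.003,0.2,0,0,-0.002],
  [-1,0.004,-0.003,0.28,0,0,-0.002],
  [-1,0.004,-0.003,0.34,0,0,-0.002],
  [-1,0.004,-0.003,0.37,0,0,-0.002],
  [-1,0.004,-0.003,0.37,0,0,-0.002],
  [-1,0.004,-0.003,0.37,0,0,-0.002],
])

```text
clock: 7.65
position: [0.5007, -0.1982, 0.0858]
tool_rot: [-3.141, 0.0, -2.924]
force: [0.1, 0.0, -4.9]
grip_width: 0.0433
```

```bash
python3 - <<'E'
from h import *
from workcell import cams
plan([.5012,-.1974,.0647],3.36)
im=cams.grab_frame('scene'); cv2.imwrite('pics/scene5.png',im); cv2.imwrite('pics/scene5c.png',cv2.resize(im[230:370,150:290],None,fx=4.2,fy=4.2,interpolation=cv2.INTER_CUBIC))
E
```

```text
clock 7.65 pos [ 0.5007 -0.1982  0.0858] rpy [-3.1413e+00  4.0000e-04 -2.9238e+00] shift [-0.0044  0.0045  0.1409] turn [-0.0004  0.0006 -0.0008] q7 [ 0.25  0.58  0.03  1.94 -0.02  0.62  2.08] F [ 0.1  0.  -4.9] w 0.0433
```

View pics/scene5c.png

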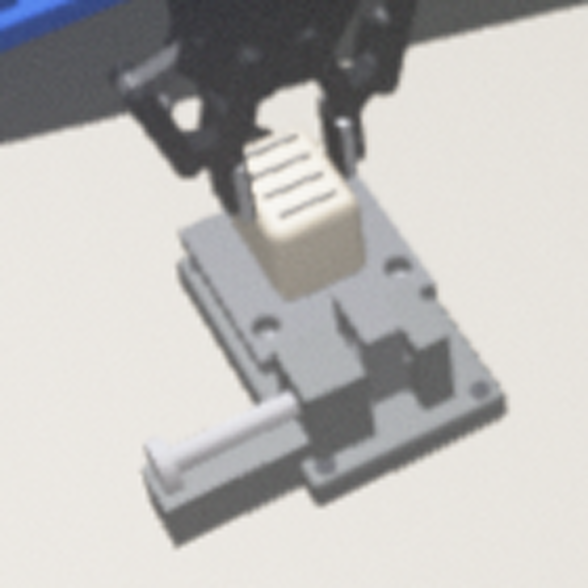

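The scene crop shows the lug between the cheeks and the foot's holes over the stud tips. I continue down slowly.

Request:
arm_command([
  [-1,-0.004,0.004,0.03,0,0,0],
  [-1,-0.004,0.004,0.06,0,0,0],
  [-1,-0.004,0.004,0.08,0,0,0],
  [-1,-0.004,0.004,0.1,0,0,0],
  [-1,-0.004,0.004,0.11,0,0,0],
  [-1,-0.004,0.004,0.11,0,0,0],
])

```text
clock: 8.45
position: [0.5009, -0.1973, 0.0689]
tool_rot: [3.141, -0.0, -2.924]
force: [-1.4, 1.9, -5.1]
grip_width: 0.0437
```

```bash
python3 - <<'E'
from h import *
plan([.5012,-.1974,.0647],3.36)
E
```

```text
clock 8.45 pos [ 0.5009 -0.1973  0.0689] rpy [ 3.1415e+00 -2.0000e-04 -2.9236e+00] shift [-0.002  -0.0011  0.0278] turn [ 0.0002 -0.0002 -0.0006] q7 [ 0.25  0.61  0.02  1.95 -0.02  0.58  2.08] F [-1.4  1.9 -5.1] w 0.0437
```

Request:
arm_command([
  [-1,0,0,0.01,0,0,0],
  [-1,0,0,0.02,0,0,0],
  [-1,0,0,0.03,0,0,0],
  [-1,0,0,0.035,0,0,0],
  [-1,0,0,0.035,0,0,0],
])

```text
clock: 9.07
position: [0.5007, -0.1973, 0.0647]
tool_rot: [3.141, -0.0, -2.924]
force: [-10.2, 4.8, 23.4]
grip_width: 0.0434
```

```bash
python3 - <<'E'
from h import *
plan([.5012,-.1974,.0647],3.36)
E
```

```text
clock 9.07 pos [ 0.5007 -0.1973  0.0647] rpy [ 3.1414e+00 -2.0000e-04 -2.9239e+00] shift [-0.0034 -0.0013 -0.0001] turn [ 0.0002 -0.0003 -0.0009] q7 [ 0.25  0.62  0.02  1.95 -0.02  0.58  2.08] F [-10.2   4.8  23.4] w 0.0434
```

Request:
arm_command([
  [-1,0,0,-0.01,0,0,0],
  [-1,0,0,-0.01,0,0,0],
  [-0.2,0,0,-0.01,0,0,0],
  [0.6,0,0,-0.01,0,0,0],
  [1,0,0,-0.01,0,0,0],
  [1,0,0,-0.01,0,0,0],
])

```text
clock: 9.82
position: [0.5013, -0.1976, 0.0654]
tool_rot: [-3.141, 0.001, -2.924]
force: [0.6, 0.4, 0.6]
grip_width: 0.0857
```

```bash
python3 - <<'E'
from h import *
from workcell import cams
plan([.5012,-.1974,.0647],3.36)
im=cams.grab_frame('scene'); cv2.imwrite('pics/scene6.png',im); cv2.imwrite('pics/scene6c.png',cv2.resize(im[230:370,150:290],None,fx=4.2,fy=4.2,interpolation=cv2.INTER_CUBIC))
E
```

```text
clock 9.82 pos [ 0.5013 -0.1976  0.0654] rpy [-3.1411e+00  6.0000e-04 -2.9238e+00] shift [0.0002 0.0013 0.0046] turn [-0.0006  0.0007 -0.0008] q7 [ 0.25  0.61  0.02  1.95 -0.02  0.58  2.08] F [0.6 0.4 0.6] w 0.0857
```

View pics/scene6c.png

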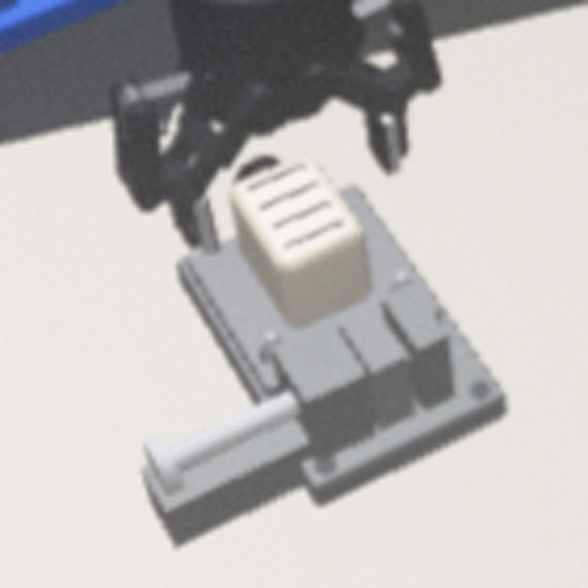

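```bash
python3 - <<'E'
from h import *
from workcell import cams
plan([.6007,-.3111,.165],3.36)
c=cams.get_calibration('top'); print(onplane(c,458,197,.01),onplane(c,470,225,.01))
E
```

```text
clock 9.88 pos [ 0.5012 -0.1976  0.0654] rpy [-3.1413e+00  4.0000e-04 -2.9239e+00] shift [-0.4847 -0.8826 -0.6638] turn [-0.0004  0.0005 -0.0009] q7 [ 0.25  0.61  0.02  1.95 -0.02  0.58  2.08] F [0.1 0.  0.2] w 0.0852
[ 0.60711396 -0.40864853  0.01      ] [ 0.52265999 -0.43888237  0.01      ]
```

Request:
arm_command([
  [1,0,0,-0.2,0,0,0],
  [1,0,0,-0.5,0,0,0],
  [1,-0.1,-0.1,-0.66,0,0,0],
  [-1,-0.3,-0.4,-0.66,0,0,0],
  [-1,-0.48,-0.7,-0.66,0,0,0],
  [-1,-0.485,-0.88,-0.66,0,0,0],
  [-1,-0.485,-0.88,-0.66,0,0,0],
  [-1,-0.485,-0.88,-0.66,0,0,0],
])

```text
clock: 10.88
position: [0.6003, -0.3099, 0.1641]
tool_rot: [3.141, -0.0, -2.924]
force: [0.4, 0.3, 0.4]
grip_width: 0.0002
```

```bash
python3 - <<'E'
from h import *
from workcell import cams
plan([.6007,-.3111,.055],3.36)
for n in('wrist','top'):
  im=cams.grab_frame(n); cv2.imwrite(f'pics/{n}7.png',im)
cv2.imwrite('pics/top7c.png',cv2.resize(cv2.imread('pics/top7.png')[160:280,340:500],None,fx=5,fy=5,interpolation=cv2.INTER_CUBIC))
E
```

```text
clock 10.88 pos [ 0.6003 -0.3099  0.1641] rpy [ 3.1411e+00 -2.0000e-04 -2.9235e+00] shift [-0.0008 -0.0087  0.7273] turn [ 0.0007 -0.0002 -0.0004] q7 [ 0.36  0.66  0.05  1.51 -0.04  0.97  2.21] F [0.4 0.3 0.4] w 0.0002
```

View pics/wrist7.png

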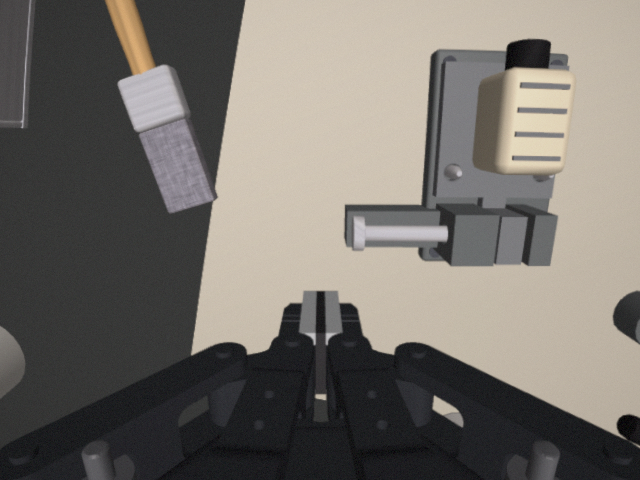

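View pics/top7c.png

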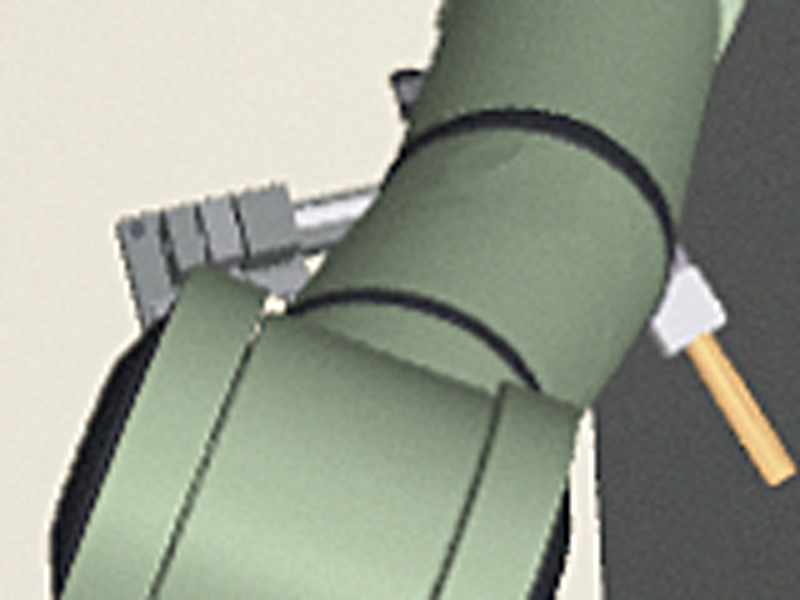

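```bash
python3 - <<'E'
from h import *
from workcell import cams,telemetry
s=telemetry.observe();c=cams.get_calibration('wrist');RT=Ro.from_euler('xyz',s['tool_rot']).as_matrix()
th=.216;n=np.array([np.cos(th),np.sin(th)]);l=np.array([-n[1],n[0]]);o=np.array([.5282,-.1908])
for nm,u,v,z in(('headface',352,233,.044),('shank end',447,233.5,.050),('shank start',367,232.5,.050),('ledge',345,205,.03),('ledge2',345,247,.03)):
    P=onplane(c,u,v,z); print(nm,'tool',(RT.T@(P-s['position'])*1000).round(1),'cradle',(np.array([n,l])@(P[:2]-o)*1000).round(1))
print('TCP cradle',np.array([n,l])@(s['position'][:2]-o))
E
```

```text
headface tool [1.000e-01 2.290e+01 1.204e+02] cradle [  45.  -108.6]
shank end tool [  1.4  90.  114.5] cradle [ 43.6 -41.5]
shank start tool [  2.   32.9 114.5] cradle [ 43.1 -98.5]
ledge tool [ 18.1  18.4 134.4] cradle [  27.1 -113.2]
ledge2 tool [-14.4  18.9 134.5] cradle [  59.6 -112.5]
TCP cradle [ 0.04521156 -0.13151077]
```

The wrist view shows the pin's head at (358,233) on the ledge, the foot seated with a stud showing at (453,172), and the fork with the lug at (500,238). The pin axis is at tool x ≈ 0 and the head's face is 23 mm to +y. I go down with the fingers shut, then push.

Request:
arm_command([
  [-1,0,-0.03,0.15,0,0,0],
  [-1,0,-0.03,0.4,0,0,0],
  [-1,0,-0.03,0.6,0,0,0],
  [-1,0,-0.03,0.72,0,0,0],
  [-1,0,-0.03,0.725,0,0,0],
  [-1,0,-0.03,0.725,0,0,0],
])

```text
clock: 11.72
position: [0.602, -0.3152, 0.0564]
tool_rot: [-3.141, 0.001, -2.924]
force: [1.0, 0.3, 0.1]
grip_width: -0.0
```

```bash
python3 - <<'E'
from h import *
from workcell import cams
plan([.5282+.0440+.2143*.066,-.1908+.0096-.066*.9768,.055],3.36)
for n in('wrist','scene'):
  im=cams.grab_frame(n); cv2.imwrite(f'pics/{n}8.png',im)
cv2.imwrite('pics/scene8c.png',cv2.resize(cv2.imread('pics/scene8.png')[230:370,120:290],None,fx=4.2,fy=4.2,interpolation=cv2.INTER_CUBIC))
E
```

```text
clock 11.72 pos [ 0.602  -0.3152  0.0564] rpy [-3.1408e+00  9.0000e-04 -2.9238e+00] shift [0.0014 0.4751 0.0092] turn [-0.001   0.0012 -0.0007] q7 [ 0.37  0.8   0.04  1.56 -0.04  0.78  2.21] F [1.  0.3 0.1] w -0.0
```

View pics/wrist8.png

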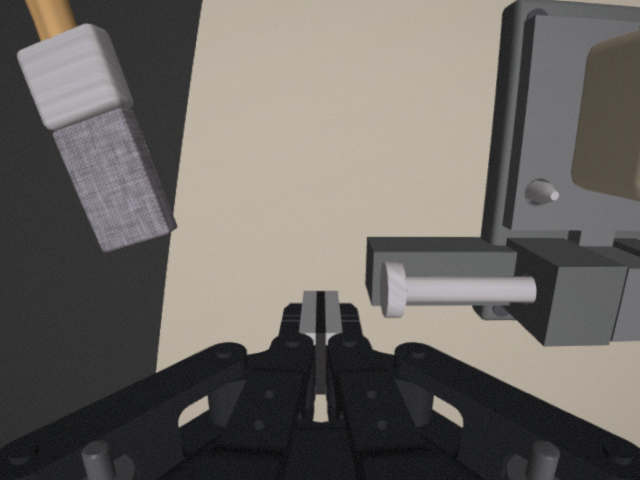

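View pics/scene8c.png

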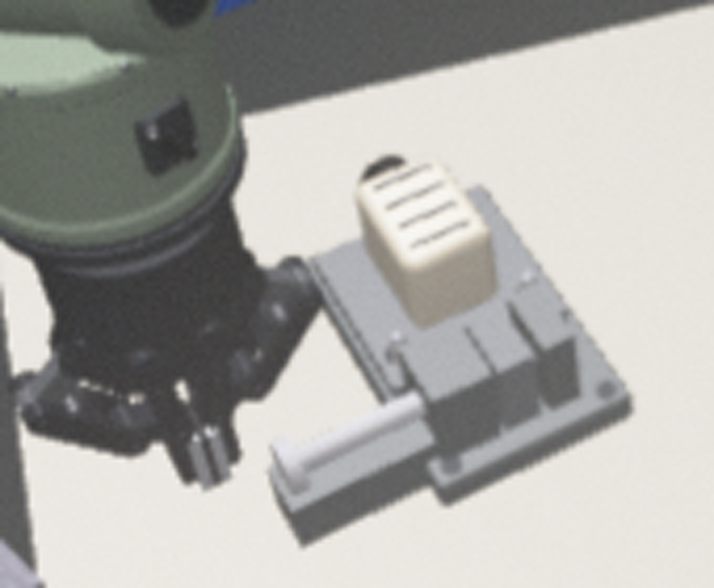

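Request:
arm_command([
  [-1,0,0.05,0.005,0,0,0],
  [-1,0,0.1,0.005,0,0,0],
  [-1,0,0.15,0.005,0,0,0],
  [-1,0,0.2,0.005,0,0,0],
  [-1,0,0.25,0.005,0,0,0],
  [-1,0,0.25,0.005,0,0,0],
])

```text
clock: 12.58
position: [0.5934, -0.2776, 0.0548]
tool_rot: [3.141, -0.0, -2.923]
force: [0.4, -0.7, -1.0]
grip_width: -0.0001
```

```bash
python3 - <<'E'
from h import *
from workcell import cams
plan([.5282+.0440+.2143*.066,-.1908+.0096-.066*.9768,.055],3.36)
for n in('wrist',):
  im=cams.grab_frame(n); cv2.imwrite(f'pics/{n}9.png',im)
E
```

```text
clock 12.57 pos [ 0.5934 -0.2776  0.0548] rpy [ 3.1413 -0.     -2.9229] shift [-0.      0.2177 -0.0014] turn [ 0.0003 -0.      0.0003] q7 [ 0.32  0.77  0.04  1.63 -0.04  0.74  2.17] F [ 0.4 -0.7 -1. ] w -0.0001
```

View pics/wrist9.png

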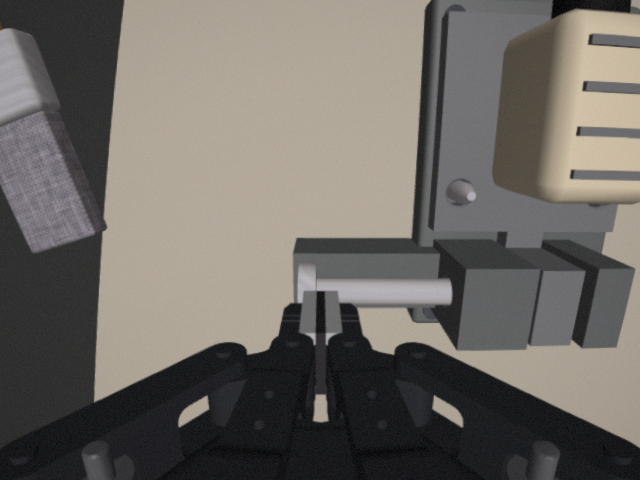

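```bash
python3 - <<'E'
from h import *
from workcell import cams,telemetry
s=telemetry.observe();c=cams.get_calibration('wrist');RT=Ro.from_euler('xyz',s['tool_rot']).as_matrix()
print(s['position'],s['force'])
C=-c['R'].T@c['t']; print('cam',RT.T@(C-s['position']))
for nm,u,v,z in(('headtop',307,265,.044),('headtop57',307,265,.057),('headleft',298,275,.044),('shank mid',400,291.5,.05),('ledge',294,240,.03),('ledge2',294,303,.03),('fingertip front?',320,291,.038)):
    P=onplane(c,u,v,z); print(nm,'tool',(RT.T@(P-s['position'])*1000).round(1))
X=[s['position']+RT@np.array(q) for q in([0,0,0],[0,0,.017],[.011,0,.017],[-.011,0,.017])]
print(proj(c,X))
im=cv2.imread('pics/wrist9.png');cv2.imwrite('pics/w9c.png',cv2.resize(im[230:400,240:440],None,fx=4,fy=3.5,interpolation=cv2.INTER_CUBIC))
cv2.imwrite('pics/scene9.png',cams.grab_frame('scene'))
cv2.imwrite('pics/scene9c.png',cv2.resize(cv2.imread('pics/scene9.png')[230:370,120:290],None,fx=4.2,fy=4.2,interpolation=cv2.INTER_CUBIC))
E
```

```text
[ 0.5934331  -0.27816286  0.05481472] [0.40416822 0.26956224 0.25830044]
cam [ 6.74569247e-02 -6.47069687e-05 -1.50268106e-01]
headtop tool [12.9 -5.9 10.8]
headtop57 tool [17.3 -5.4 -2.2]
headleft tool [ 8.2 -9.9 10.8]
shank mid tool [ 2.8 34.5  4.8]
ledge tool [ 20.5 -12.4  24.8]
ledge2 tool [-11.6 -12.9  24.8]
fingertip front? tool [-1.9 -0.1 16.8]
[[320.32959205 302.22625794]
 [320.32412892 287.09029984]
 [320.33912431 264.60733623]
 [320.30960538 308.78821413]]
```

View pics/w9c.png

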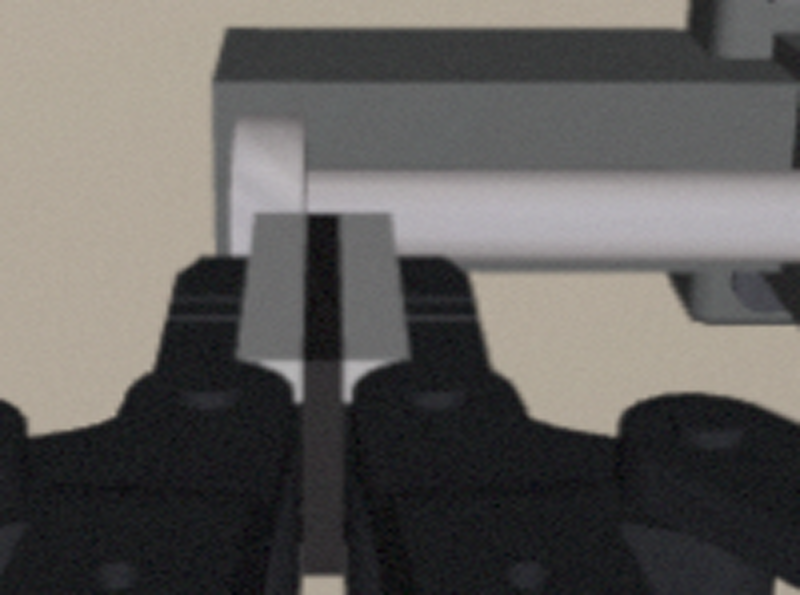

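View pics/scene9c.png

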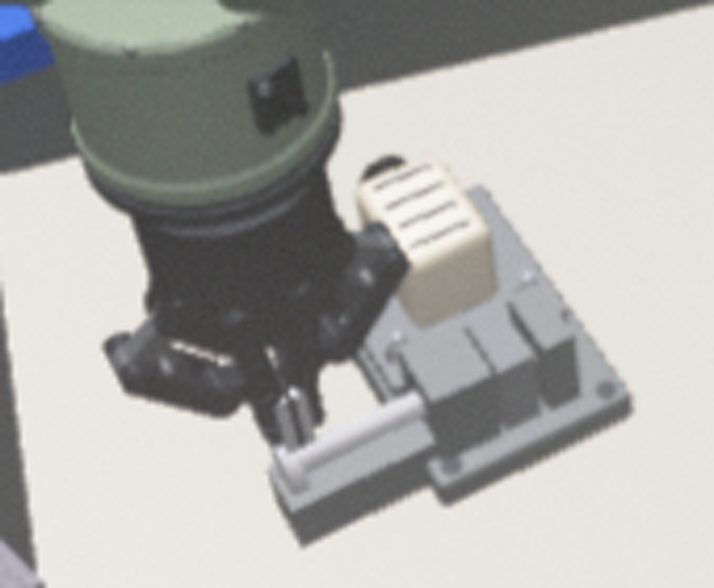

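```bash
python3 - <<'E'
from h import *
from workcell import cams,telemetry
s=telemetry.observe();c=cams.get_calibration('scene');RT=Ro.from_euler('xyz',s['tool_rot']).as_matrix()
for z in(-.02,-.01,0,.01,.017):
    X=[s['position']+RT@np.array([x,0,z]) for x in(-.011,0,.011)]
    print(z,((proj(c,X)-[120,230])*4.2).round(0).tolist())
E
```

```text
-0.02 [[294.0, 437.0], [284.0, 419.0], [274.0, 402.0]]
-0.01 [[298.0, 451.0], [287.0, 433.0], [278.0, 416.0]]
0 [[301.0, 465.0], [291.0, 447.0], [281.0, 429.0]]
0.01 [[305.0, 478.0], [295.0, 460.0], [285.0, 443.0]]
0.017 [[307.0, 487.0], [297.0, 470.0], [287.0, 452.0]]
```

```bash
python3 - <<'E'
from h import *
from workcell import cams
c=cams.get_calibration('scene');RT=Ro.from_euler('xyz',[-3.1408,.0009,-2.9238]).as_matrix()
for z in(-.02,-.01,0,.01,.017):
    X=[np.array([.602,-.3152,.0564])+RT@np.array([x,0,z]) for x in(-.011,0,.011)]
    print(z,((proj(c,X)-[120,230])*4.2).round(0).tolist())
im=cv2.imread('pics/scene8.png'); cv2.imwrite('pics/s8d.png',cv2.resize(im[310:360,140:210],None,fx=10,fy=10,interpolation=cv2.INTER_CUBIC))
im=cv2.imread('pics/scene9.png'); cv2.imwrite('pics/s9d.png',cv2.resize(im[310:360,160:230],None,fx=10,fy=10,interpolation=cv2.INTER_CUBIC))
E
```

```text
-0.02 [[210.0, 475.0], [200.0, 457.0], [190.0, 439.0]]
-0.01 [[214.0, 489.0], [204.0, 471.0], [195.0, 453.0]]
0 [[218.0, 503.0], [209.0, 484.0], [199.0, 466.0]]
0.01 [[223.0, 516.0], [213.0, 498.0], [204.0, 480.0]]
0.017 [[225.0, 525.0], [216.0, 507.0], [207.0, 489.0]]
```

View pics/s8d.png

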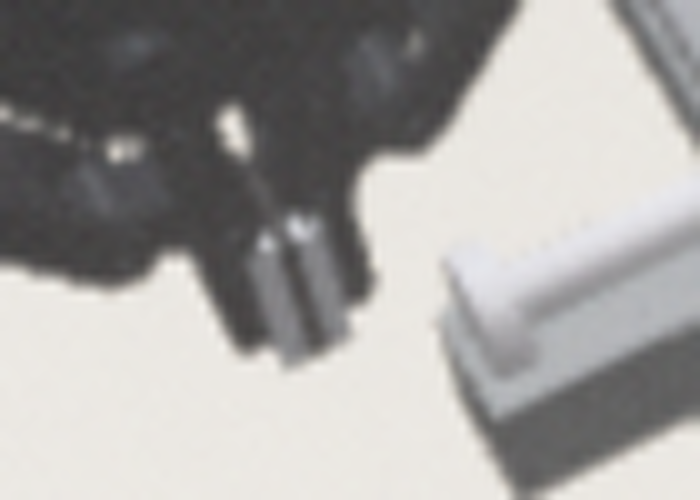

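View pics/s9d.png

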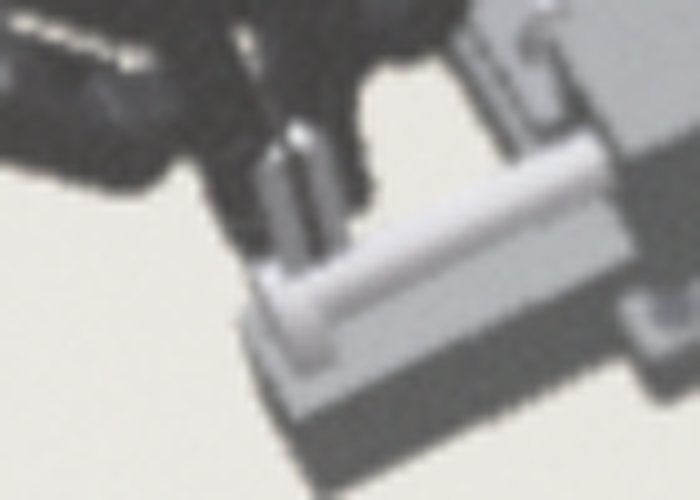

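The wrist picture shows the head at (307,275) still at its start. The shut fingers end at (320,291) and crossed over it with no force, so when shut the tips stand farther back than I assumed. I find their height by a light touch on the head's top, in small steps.

Request:
arm_command([
  [-1,0,0,0.012,0,0,0],
  [-1,0,0,0.024,0,0,0],
  [-1,0,0,0.024,0,0,0],
])

```text
clock: 13.05
position: [0.5932, -0.2784, 0.0509]
tool_rot: [3.141, -0.0, -2.924]
force: [-0.1, -0.2, 0.7]
grip_width: 0.0
```

Request:
arm_command([
  [-1,0,0,0.012,0,0,0],
  [-1,0,0,0.024,0,0,0],
  [-1,0,0,0.024,0,0,0],
])

```text
clock: 13.42
position: [0.5934, -0.2783, 0.0475]
tool_rot: [-3.142, -0.0, -2.924]
force: [0.1, 0.5, 0.4]
grip_width: 0.0
```

Request:
arm_command([
  [-1,0,0,0.012,0,0,0],
  [-1,0,0,0.024,0,0,0],
  [-1,0,0,0.024,0,0,0],
])

```text
clock: 13.8
position: [0.5954, -0.2787, 0.0463]
tool_rot: [-3.139, 0.004, -2.923]
force: [-1.6, 2.9, 27.1]
grip_width: -0.0
```

Request:
arm_command([
  [-1,0,0,-0.024,0,0,0],
  [-1,0,0,-0.024,0,0,0],
])

```text
clock: 14.05
position: [0.5934, -0.2784, 0.0477]
tool_rot: [-3.141, 0.0, -2.924]
force: [-0.1, 0.4, -0.4]
grip_width: 0.0001
```

```bash
python3 - <<'E'
from h import *
from workcell import cams
plan([.6020,-.3152,.0475],3.36)
for n in('wrist','scene'):
  im=cams.grab_frame(n); cv2.imwrite(f'pics/{n}10.png',im)
im=cv2.imread('pics/scene10.png'); cv2.imwrite('pics/s10d.png',cv2.resize(im[280:360,140:230],None,fx=7,fy=7,interpolation=cv2.INTER_CUBIC))
E
```

```text
clock 14.05 pos [ 0.5934 -0.2784  0.0477] rpy [-3.1414e+00  2.0000e-04 -2.9237e+00] shift [-0.0029 -0.2522  0.0014] turn [-0.0002  0.0002 -0.0007] q7 [ 0.32  0.78  0.04  1.63 -0.04  0.73  2.17] F [-0.1  0.4 -0.4] w 0.0001
```

View pics/wrist10.png

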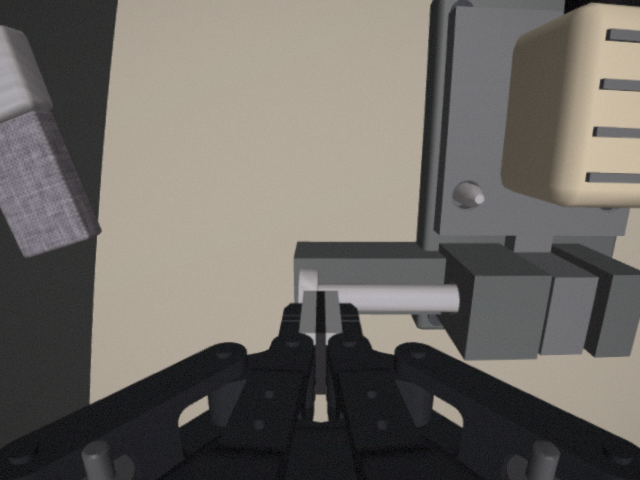

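View pics/s10d.png

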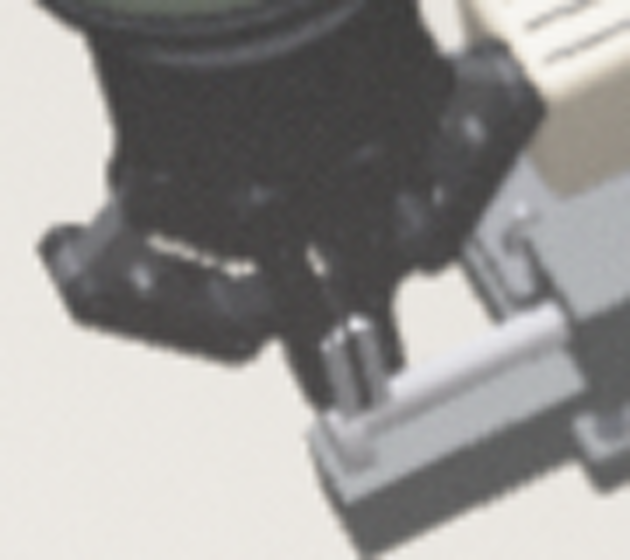

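The tips rest on the head's top at TCP z ≈ 0.0465, so the shut tips are about 10.5 mm behind the TCP. I back off beyond the head and come down to TCP z ≈ 0.0315 (tips about 0.042).

Request:
arm_command([
  [-1,0,-0.05,-0.06,0,0,0],
  [-1,0,-0.2,-0.06,0,0,0],
  [-1,0,-0.26,-0.03,0,0,0],
  [-1,0,-0.26,0.05,0,0,0],
  [-1,0,-0.26,0.107,0,0,0],
  [-1,0,-0.26,0.107,0,0,0],
])

```text
clock: 14.9
position: [0.6013, -0.3154, 0.0303]
tool_rot: [3.14, -0.001, -2.923]
force: [-0.1, -0.2, 0.5]
grip_width: 0.0
```

```bash
python3 - <<'E'
from h import *
from workcell import cams
plan([.5282+.0440+.2143*.066,-.1908+.0096-.066*.9768,.0315],3.36)
for n in('wrist','scene'):
  im=cams.grab_frame(n); cv2.imwrite(f'pics/{n}11.png',im)
im=cv2.imread('pics/scene11.png'); cv2.imwrite('pics/s11d.png',cv2.resize(im[280:370,130:250],None,fx=6,fy=6,interpolation=cv2.INTER_CUBIC))
E
```

```text
clock 14.9 pos [ 0.6013 -0.3154  0.0303] rpy [ 3.1402e+00 -1.4000e-03 -2.9230e+00] shift [-0.0034  0.4753 -0.0073] turn [ 0.0017 -0.0018  0.0003] q7 [ 0.38  0.84  0.03  1.57 -0.04  0.74  2.21] F [-0.1 -0.2  0.5] w 0.0
```

View pics/wrist11.png

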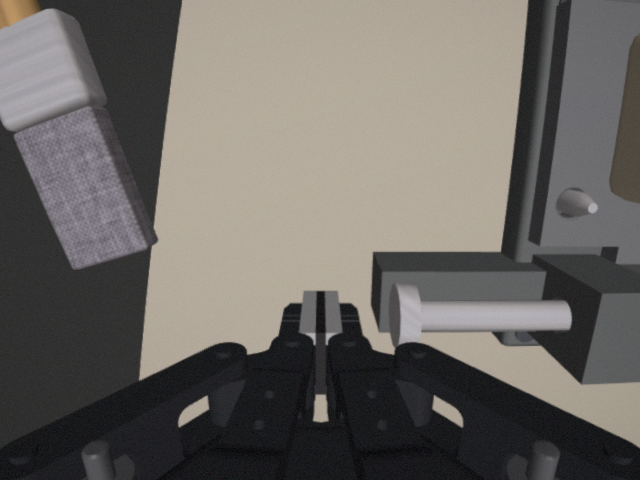

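View pics/s11d.png

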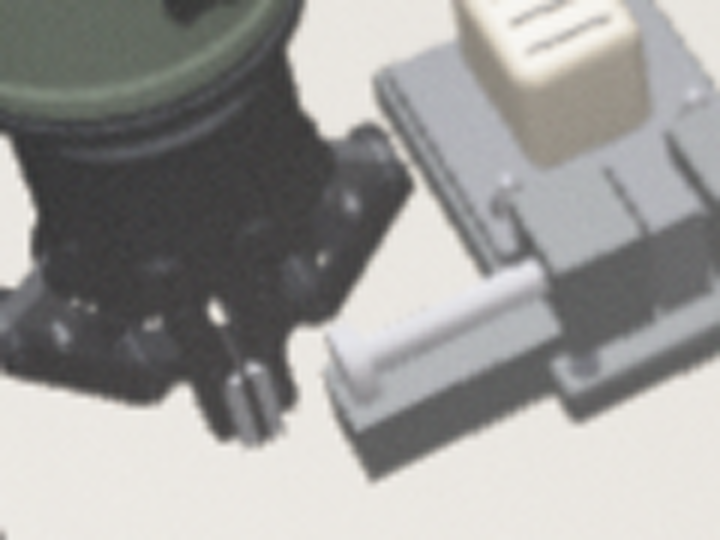

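Request:
arm_command([
  [-1,-0.003,0.04,-0.007,0,0,0],
  [-1,-0.003,0.08,-0.007,0,0,0],
  [-1,-0.003,0.12,-0.007,0,0,0],
  [-1,-0.003,0.16,-0.007,0,0,0],
  [-1,-0.003,0.16,-0.007,0,0,0],
])

```text
clock: 15.62
position: [0.5971, -0.2922, 0.0326]
tool_rot: [3.141, -0.0, -2.923]
force: [1.1, -0.6, -0.1]
grip_width: 0.0
```

```bash
python3 - <<'E'
from h import *
from workcell import cams
plan([.5282+.0440+.2143*.066,-.1908+.0096-.066*.9768,.0315],3.36)
for n in('wrist',):
  im=cams.grab_frame(n); cv2.imwrite(f'pics/{n}12.png',im)
E
```

```text
clock 15.62 pos [ 0.5971 -0.2922  0.0326] rpy [ 3.1414 -0.     -2.9231] shift [0.0026 0.3186 0.0075] turn [ 0.0003 -0.      0.0001] q7 [ 0.34  0.81  0.03  1.61 -0.04  0.72  2.19] F [ 1.1 -0.6 -0.1] w 0.0
```

View pics/wrist12.png

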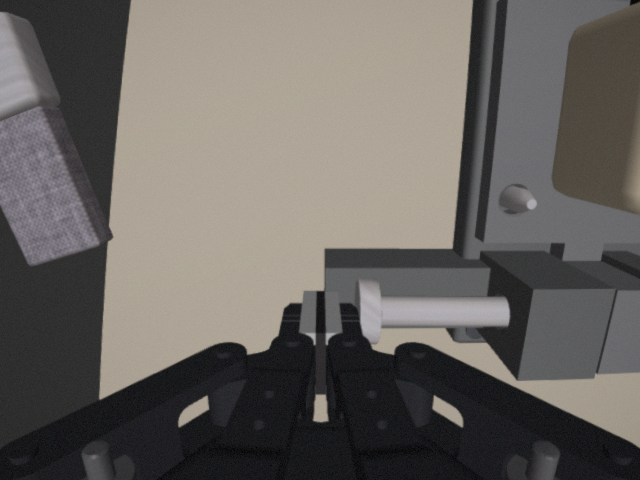

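The head has moved along the ledge with the fingers (357 against the ledge's end at 324), so the push works. I carry on.

Request:
arm_command([
  [-1,0.003,0.04,0.005,0,0,0],
  [-1,0.003,0.08,0.005,0,0,0],
  [-1,0.003,0.12,0.005,0,0,0],
  [-1,0.003,0.16,0.005,0,0,0],
  [-1,0.003,0.2,0.005,0,0,0],
  [-1,0.003,0.24,0.005,0,0,0],
  [-1,0.003,0.24,0.005,0,0,0],
])

```text
clock: 16.55
position: [0.5888, -0.2572, 0.0318]
tool_rot: [3.141, -0.0, -2.923]
force: [-0.6, -0.3, 0.0]
grip_width: -0.0002
```

```bash
python3 - <<'E'
from h import *
from workcell import cams
plan([.5282+.0440+.2143*.066,-.1908+.0096-.066*.9768,.0315],3.36)
for n in('wrist','scene'):
  im=cams.grab_frame(n); cv2.imwrite(f'pics/{n}13.png',im)
im=cv2.imread('pics/scene13.png'); cv2.imwrite('pics/s13d.png',cv2.resize(im[260:370,150:290],None,fx=5,fy=5,interpolation=cv2.INTER_CUBIC))
E
```

```text
clock 16.55 pos [ 0.5888 -0.2572  0.0318] rpy [ 3.1413e+00 -1.0000e-04 -2.9231e+00] shift [-0.0005  0.0785  0.0022] turn [ 0.0003 -0.0001  0.0001] q7 [ 0.3   0.79  0.04  1.68 -0.04  0.68  2.14] F [-0.6 -0.3  0. ] w -0.0002
```

View pics/wrist13.png

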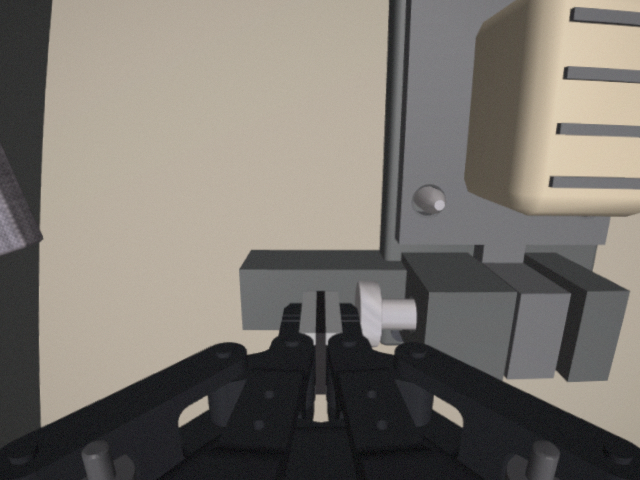

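View pics/s13d.png

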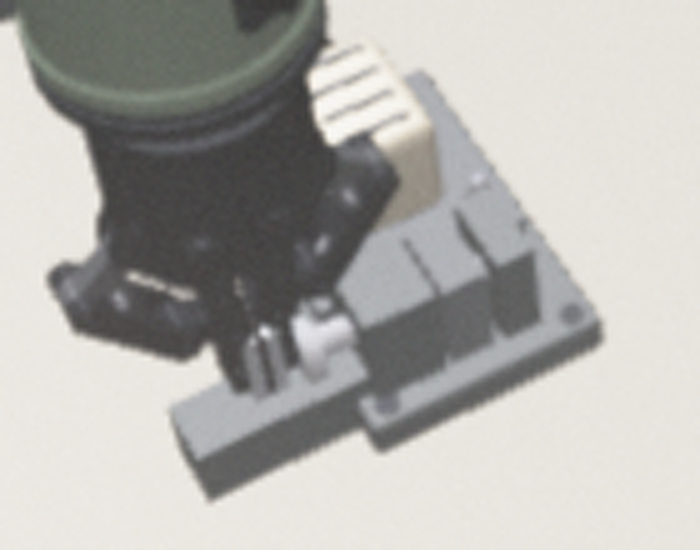

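The gap left between head and cheek is about 13 mm (383 to 415 px). I push gently until the head is home.

Request:
arm_command([
  [-1,0,0.03,0,0,0,0],
  [-1,0,0.06,0,0,0,0],
  [-1,0,0.08,0,0,0,0],
  [-1,0,0.08,0,0,0,0],
  [-1,0,0.08,0,0,0,0],
])

```text
clock: 17.27
position: [0.5862, -0.2461, 0.0317]
tool_rot: [3.142, -0.0, -2.924]
force: [0.5, 0.2, -0.3]
grip_width: -0.0
```

```bash
python3 - <<'E'
from h import *
from workcell import cams
plan([.5282+.0440+.2143*.066,-.1908+.0096-.066*.9768,.0315],3.36)
for n in('wrist',):
  im=cams.grab_frame(n); cv2.imwrite(f'pics/{n}14.png',im[230:400,240:440].repeat(4,0).repeat(4,1)[:600])
E
```

```text
clock 17.27 pos [ 0.5862 -0.2461  0.0317] rpy [ 3.1415e+00 -2.0000e-04 -2.9237e+00] shift [-0.0017  0.0026  0.0017] turn [ 0.0001 -0.0002 -0.0006] q7 [ 0.28  0.78  0.04  1.7  -0.04  0.67  2.13] F [ 0.5  0.2 -0.3] w -0.0
```

View pics/wrist14.png

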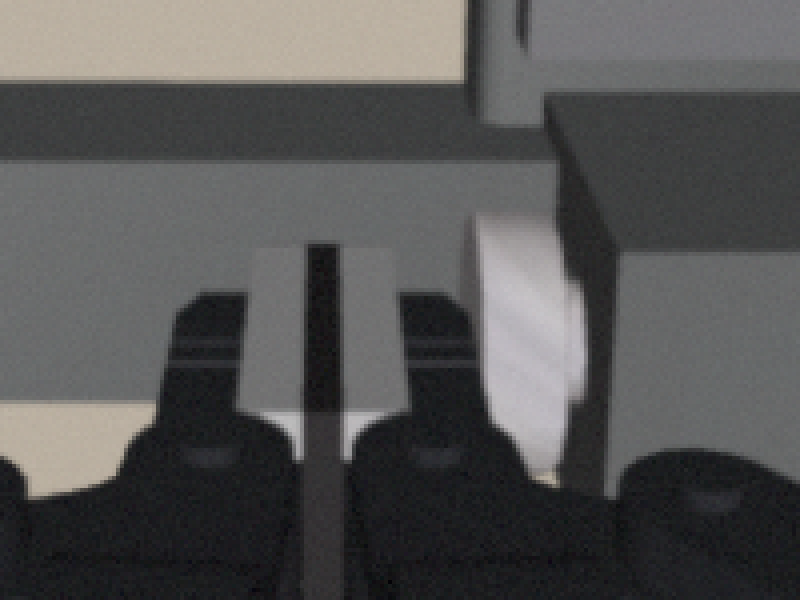

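Request:
arm_command([
  [-1,0,0.008,0,0,0,0],
  [-1,0,0.015,0,0,0,0],
  [-1,0,0.02,0,0,0,0],
  [-1,0,0.02,0,0,0,0],
])

```text
clock: 17.82
position: [0.5856, -0.2433, 0.0319]
tool_rot: [-3.141, 0.0, -2.924]
force: [-1.4, -0.9, 0.9]
grip_width: 0.0
```

Request:
arm_command([
  [-1,0,0.008,0,0,0,0],
  [-1,0,0.015,0,0,0,0],
  [-1,0,0.02,0,0,0,0],
  [-1,0,0.02,0,0,0,0],
])

```text
clock: 18.32
position: [0.5855, -0.243, 0.0321]
tool_rot: [-3.138, 0.001, -2.925]
force: [4.5, -14.3, -5.4]
grip_width: -0.0
```

The tool stopped with 15 N along the pin axis, so the head is against the cheek. I back off, lift clear and check.

Request:
arm_command([
  [-1,0,-0.06,0,0,0,0],
  [-1,0,-0.15,0,0,0,0],
  [-1,0,-0.2,-0.1,0,0,0],
  [-1,0,-0.2,-0.4,0,0,0],
  [-1,0,-0.2,-0.8,0,0,0],
  [-1,0,-0.2,-0.9,0,0,0],
  [-1,0,-0.2,-0.9,0,0,0],
])

```text
clock: 19.2
position: [0.5919, -0.2699, 0.1684]
tool_rot: [-3.14, 0.002, -2.924]
force: [0.5, -0.3, -1.0]
grip_width: -0.0003
```

```bash
python3 - <<'E'
from h import *
from workcell import cams
plan([.60,-.28,.16],3.36)
for n in('wrist','scene'):
  im=cams.grab_frame(n); cv2.imwrite(f'pics/{n}15.png',im)
im=cv2.imread('pics/scene15.png'); cv2.imwrite('pics/s15d.png',cv2.resize(im[250:360,160:290],None,fx=5,fy=5,interpolation=cv2.INTER_CUBIC))
im=cv2.imread('pics/wrist15.png'); cv2.imwrite('pics/w15d.png',cv2.resize(im[20:290,310:580],None,fx=2.2,fy=2.2,interpolation=cv2.INTER_CUBIC))
E
```

```text
clock 19.2 pos [ 0.5919 -0.2699  0.1684] rpy [-3.1405e+00  2.0000e-03 -2.9239e+00] shift [-0.038  -0.0776  0.0561] turn [-0.0014  0.0026 -0.0009] q7 [ 0.3   0.62  0.05  1.58 -0.04  0.94  2.16] F [ 0.5 -0.3 -1. ] w -0.0003
```

View pics/w15d.png

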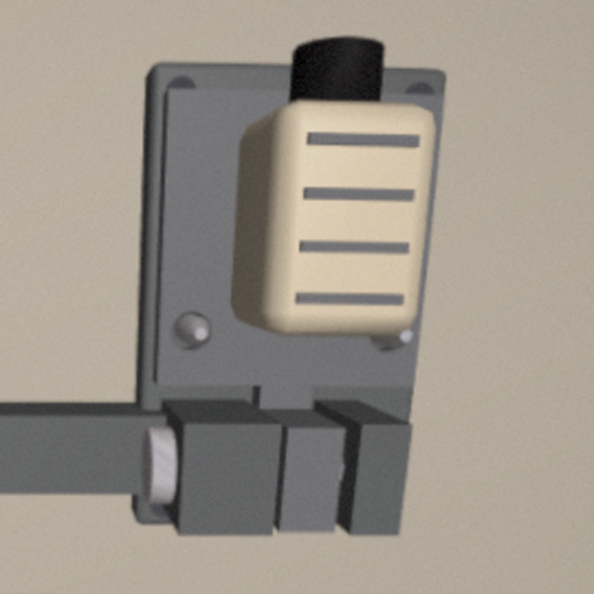

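View pics/s15d.png

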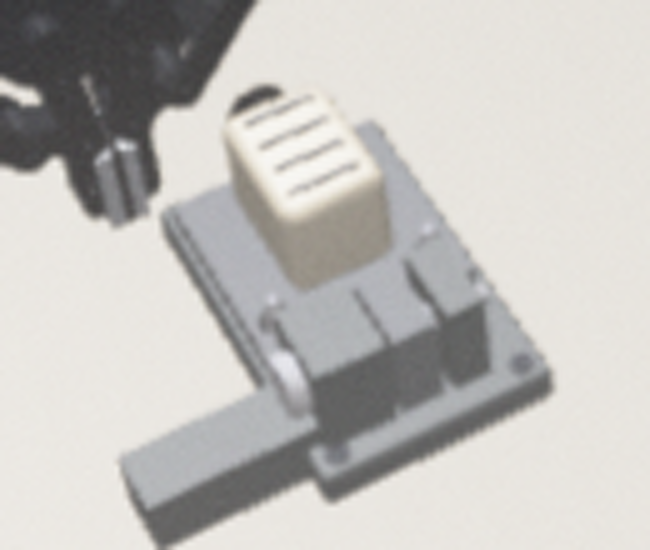

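```bash
python3 - <<'E'
from h import *
from workcell import cams
c=cams.get_calibration('wrist'); im=cv2.imread('pics/wrist15.png')
th=.216;n=np.array([np.cos(th),np.sin(th)]);l=np.array([-n[1],n[0]]);o=np.array([.5282,-.1908])
f=lambda x,y,z:(np.array([n,l])@(onplane(c,310+x/2.2,20+y/2.2,z)[:2]-o)*1000).round(1)
print('head face lo/mid',f(142,470,.044),f(146,430,.055),'head under top',f(172,428,.056),'cheek outer edge',f(165,402,.064),f(180,534,.064))
print('foot left back/front',f(167,90,.028),f(155,384,.028),'front right',f(412,386,.028),'stud tips',f(200,333,.040),f(406,336,.040),'deck left',f(152,66,.018))
cv2.imwrite('pics/w15e.png',cv2.resize(im[190:270,350:470],None,fx=6,fy=6,interpolation=cv2.INTER_CUBIC))
E
```

```text
head face lo/mid [ 45.  -50.7] [ 29.3 -51.5] head under top [ 28.5 -43.6] cheek outer edge [ 19.  -47.5] [ 60.6 -40.8]
foot left back/front [-74.7 -44.8] [ 18.7 -45.1] front right [18.8 44.2] stud tips [  0.4 -33.1] [ 0.7 34.7] deck left [-83.8 -48.4]
```

View pics/w15e.png

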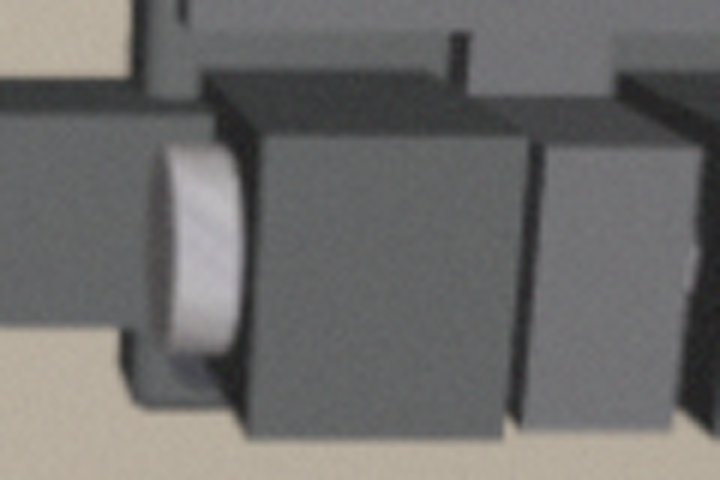

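```bash
python3 - <<'E'
from workcell import job,telemetry
s=telemetry.observe();print(s['clock'],s['force'])
print(job.job_done())
E
```

```text
19.3 [-0.41686046  0.38315886 -0.64109408]
the job is handed in; nothing more can be done
None
```

The pump is on the grey cradle with its foot flush on the deck, and the pin is pushed through the lug and both cheeks until its head met the near cheek. I handed the job in at 19.3 s; no verdict was reported.

- **Pump:** It came to rest at the expected height, pressing down with about 23 N before I let go. In the last pictures both studs stand through the foot's holes. The foot's front edge lies 18.2 mm from the stud line, against 18 mm nominal.
- **Pin:** The push stopped with about 15 N along the pin. The head's outer face measured −50.7 mm, against −50.5 mm nominal. The nose shows beyond the far cheek.
- **What disagreed:**
  - With the fingers shut, their tips stood about 10.5 mm behind the TCP, not 17 mm ahead as stated. My first push therefore passed over the pin's head without touching it.
  - I then found the tips' height by touching the top of the head, which briefly read 27 N, and pushed again lower down.
  - The cradle's sideways position differed by about 1 mm between two views, and I used the more central one.
- **Other things:** I felt no contact with anything else on the counter. I did not measure their positions again at the end.

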